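Make up a weld kit: lug plates and nuts in the kit tray

TASK

Make up the weld kit: first take the leftover tube offcut out of the green tray's parts well and drop it in the red scrap bin, and only then tip all the nuts out of the orange pouring tin into that well and stand the tin back upright on its blue mat. Lay every lug plate on the bench flat in a tray compartment of its own, fin up and with its yellow end towards the parts well, in any order and at any time. Pick up anything that spills, and leave the welding magnet and the wrench socket standing near the robot where they are.

Things in the scene. Friction and masses are not known exactly. Their poses are not given: they have to be found in the camera images.
- tray: green tray fixed flat, 232 (x) x 211 (y) mm, yaw within 0.3. Origin: underside centre, z up. Floor 5 mm thick. Robot side: one parts well, grey floor, inside x -110 to -10, y -99 to 99 mm, wall tops 35 mm above the bench. Far side: four compartments 114 long (x) x 45 wide, centred at x 53, y -76.9, -25.6, 25.6, 76.9 mm; walls 6 mm thick, tops at 17 mm (35 at the well)
- lug0: steel lug plate, may be absent (None at the start; 2 to 4 are there): flat plate 100 (x) x 36 (y) x 6 mm, and on its middle an upright fin 40 mm along x, 10 mm thick along y, 6 to 30 mm above the underside. The last 24 mm of the +x end are yellow; black dot at the -x end. Starts flat on the bench, fin up, any yaw. Origin: underside centre, z up. 0.2 kg
- lug1: steel lug plate, may be absent (None at the start; 2 to 4 are there): flat plate 100 (x) x 36 (y) x 6 mm, and on its middle an upright fin 40 mm along x, 10 mm thick along y, 6 to 30 mm above the underside. The last 24 mm of the +x end are yellow; black dot at the -x end. Starts flat on the bench, fin up, any yaw. Origin: underside centre, z up. 0.2 kg
- lug2: steel lug plate, may be absent (None at the start; 2 to 4 are there): flat plate 100 (x) x 36 (y) x 6 mm, and on its middle an upright fin 40 mm along x, 10 mm thick along y, 6 to 30 mm above the underside. The last 24 mm of the +x end are yellow; black dot at the -x end. Starts flat on the bench, fin up, any yaw. Origin: underside centre, z up. 0.2 kg
- lug3: steel lug plate, may be absent (None at the start; 2 to 4 are there): flat plate 100 (x) x 36 (y) x 6 mm, and on its middle an upright fin 40 mm along x, 10 mm thick along y, 6 to 30 mm above the underside. The last 24 mm of the +x end are yellow; black dot at the -x end. Starts flat on the bench, fin up, any yaw. Origin: underside centre, z up. 0.2 kg
- lug0_end (a point): middle of the yellow painted end of lug0, 45 mm along its +x from its origin, on the plate's top face
- lug1_end (a point): middle of the yellow painted end of lug1, 45 mm along its +x from its origin, on the plate's top face
- lug2_end (a point): middle of the yellow painted end of lug2, 45 mm along its +x from its origin, on the plate's top face
- lug3_end (a point): middle of the yellow painted end of lug3, 45 mm along its +x from its origin, on the plate's top face
- offcut: copper-coloured offcut of square tube, 50 (x) by 20 by 20 mm, left lying in the parts well. Origin: centre of the underside. 0.07 kg
- scrap_bin: red open square scrap bin, fixed, 120 by 120 mm outside, 60 mm high, walls 4 mm, floor about 4 mm thick. Origin: centre of its underside
- mat: blue round mat fixed on the bench, 130 mm across, 4 mm thick, where the tin belongs. Origin: centre of its underside
- tin: orange pouring tin holding the nuts, open on top, 110 (x) x 56 (y) mm, 50 mm high. Its two long sides (y = -28 and 28 mm) are upright, flat and parallel, 3 mm thick: grip it across them; the floor (32 mm long, 6 mm up) rises at both ends in slopes 42 degrees from upright to the rims at x = -55 and 55 mm, so it pours over either end. Origin: underside centre, z up. 0.15 kg
- nut0: brass-coloured hex nut, 19 mm across, 10 mm thick, 17 g, may be absent (None at the start; four to seven are there); starts in the tin. Origin: centre of one flat face
- nut1: brass-coloured hex nut, 19 mm across, 10 mm thick, 17 g, may be absent (None at the start; four to seven are there); starts in the tin. Origin: centre of one flat face
- nut2: brass-coloured hex nut, 19 mm across, 10 mm thick, 17 g, may be absent (None at the start; four to seven are there); starts in the tin. Origin: centre of one flat face
- nut3: brass-coloured hex nut, 19 mm across, 10 mm thick, 17 g, may be absent (None at the start; four to seven are there); starts in the tin. Origin: centre of one flat face
- nut4: brass-coloured hex nut, 19 mm across, 10 mm thick, 17 g, may be absent (None at the start; four to seven are there); starts in the tin. Origin: centre of one flat face
- nut5: brass-coloured hex nut, 19 mm across, 10 mm thick, 17 g, may be absent (None at the start; four to seven are there); starts in the tin. Origin: centre of one flat face
- nut6: brass-coloured hex nut, 19 mm across, 10 mm thick, 17 g, may be absent (None at the start; four to seven are there); starts in the tin. Origin: centre of one flat face
- magnet: bystander: red square welding magnet, 55 x 55 x 20 mm, loose. Origin: centre of the underside
- socket: bystander: steel wrench socket standing up, 26 mm across, 36 mm high, loose. Origin: centre of the underside

How it is judged:
By the outcome, as a careful person would: the job done as asked, in the order asked, and still so for the second after the job is handed in, with the robot touching nothing.
Of lug0, lug1, lug2, lug3 only 2 to 4 are there at a start; the rules pass over those that are not, and their reading is None.
Of nut0, nut1, nut2, nut3, nut4, nut5, nut6 only 4 to 7 are there at a start; the rules pass over those that are not, and their reading is None.
At some moment in a run one of lug0, lug1, lug2, lug3, tin may be knocked a few centimetres aside while the robot is not near it.
It also fails if it takes over 210 s, if anything falls off the work surface, if the arm or the gripper's body presses on something with over 40 N, if the wrist force passes 120 N, or if a joint passes its speed limit or range.

ROBOT

A 6-joint arm with a two-finger parallel gripper is mounted at the origin on the work surface. World frame = base frame: x ahead of the robot, y to its left, z up, the work surface at z = 0. Lengths are in m, angles in rad, forces in N, time in s.
With the tool pointing down it reaches from about 0.35 to 0.85 m from the base axis. Payload 8.1 kg.
Tool frame: the origin (TCP) lies between the finger pads; the fingertips stand 25 mm ahead of it and the grasp point (between the pads) lies 6 mm ahead of it; z points along the fingers, y is the line along which they close (so a half turn about z gives the same grasp; the last joint's range is limited). The gripper opens to 93 mm and grips with 3 to 60 N. Pads are 15 mm wide; open, the fingers measure 128 mm over their backs; the gripper's body (75 mm by 188 mm) begins 65 mm behind the grasp point.
Start: joints at [-1.336, 0.13, 1.488, -0, 1.523, -0.085], TCP at [0.189, -0.57, 0.244] pointing down, gripper open.
Joint ranges: [-2.96, 2.96], [-0.89, 2.26], [0.02, 2.5], [-1.34, 4.48], [0, 2.73], [-2.66, 2.66]. Speed limits (rad/s): [2.39, 2.39, 2.79, 3.14, 3.14, 3.14].

INTERFACE

Orientations are given as a rotation vector (axis times angle).
In Python, from plant import robot gives the robot as it stands.
- The arm moves only by the tool arm_command, never from a script. Its argument "increments" is text: rows parted by semicolons, each of 5 numbers parted by spaces: the closure, from 0 (fully open) to 1 (shut), then the shift along the tool's x, y, z in mm, then the turn about the tool's z in rad. A call has 1 to 5 rows; each row is the pose to reach, as a shift and turn from the pose commanded when the call began, along the tool's axes at that moment; what a row does not reach only later rows make up. A row lasts 1/10 s, in which the tool goes at most 50 mm and 8.59 degrees, less where a joint would pass 70% of its speed; a pose out of reach is approached as far as the arm can. A call with a gripper value outside its range is refused whole. The fingers move at their own pace and stop on an object; "grip_force" is the grip in N (left out, the last holds). Time passes only in rows, so rows that repeat a pose let the fingers close. It gives the time, the measured TCP pose, the force, the opening and the grip force at its end, in the units of the state.
- robot.read_state(): the state, without advancing time (a new reading comes with each control period).
- robot.read_camera(name): name is "scene" or "top" or "wrist"; returns the picture (480x640x3 uint8, blue, green, red); there is no depth.
- robot.camera_model(name): a dict with "fx", "fy", "cx", "cy" (pixels), "D" ([k1, k2, p1, p2, k3] as OpenCV has them; the pictures are not rectified), "eye" and "rotation" of the camera in the world. Camera axes: x right, y down, z forward; pixel columns grow to the right and rows downward; lengths in m; the calibration is good to about 2 mm. A picture is of the moment at which its call begins: read the wrist's pose just before it. camera_model takes no time and is no camera call; for the wrist camera it gives the pose at the moment of the call.
- robot.close_job(): hands the job in; it is judged then, once.
The state is a dict: "t": time; "q": joint angles; "dq": joint speeds; "joint_torque": joint torques, N m; "tool_pos": TCP position; "orientation": TCP orientation; "force": force on the tool from outside, world axes, zero at the start; "wrist_torque": the same for the moment, N m; "opening": finger opening in m; "gripper_force": force on a finger pad.
Only numpy, scipy, OpenCV 4.12 (cv2) and the standard library are available. Lean on these libraries where they do the work, as an engineer would, in place of code of your own. Each camera call takes 0.05 s, during which the arm holds its last target. There are 200 camera calls.

## Working session

There is one attempt and no reset: what is moved stays moved. The work goes in short steps, Python scripts to look and compute and a tool call to move; the robot and the scene stay as the last step left them, time stands still between calls to the robot, and variables do not carry over. Pictures are saved under pics/ and viewed, at most 14 in all, crops included, and the job is handed in when it is done.

Besides the shell and the picture viewer there is one more tool, called after "Request:" in YAML: its name, and indented under it one key for each argument. arm_command: Moves the arm, as the interface text tells. Its arguments: {"type":"object","properties":{"increments":{"type":"string"},"grip_force":{"type":"number"}},"required":["increments"]}

```bash
mkdir -p pics; ls; python3 - <<'E'
from plant import robot
import cv2
for n in("top","scene"):
    m=robot.camera_model(n);print(n,{k:(v if not hasattr(v,'round') else v.round(3).tolist()) for k,v in m.items()})
    cv2.imwrite(f"pics/{n}0.png",robot.read_camera(n))
s=robot.read_state();print(s)
E
```

```text
pics
top {'fx': 510.3546484305676, 'fy': 510.3546484305676, 'cx': 310.086601488585, 'cy': 234.82100850851364, 'D': [-0.041, 0.0, 0.0, 0.0, 0.0], 'eye': [0.259, -0.041, 1.01], 'rotation': [-2.111, 2.099, -0.229]}
scene {'fx': 435.6017875559764, 'fy': 435.6017875559764, 'cx': 319.7604070894751, 'cy': 240.99156426978328, 'D': [0.0, 0.0, 0.0, 0.0, 0.0], 'eye': [1.115, 0.066, 0.772], 'rotation': [-1.677, -1.981, 0.758]}
{'t': 0.1, 'q': array([-1.33639750e+00,  1.31076562e-01,  1.48921180e+00, -1.85749974e-07,
        1.52297590e+00, -8.54206638e-02]), 'dq': array([-1.94325923e-04, -3.34168686e-03, -1.64874018e-03,  2.03977258e-03,
        4.61801558e-04,  4.11718121e-05]), 'joint_torque': array([ 1.19637076e-03, -5.61346436e+01, -4.93091369e+01,  7.69920344e-02,
        2.92280753e-02, -5.47625348e-05]), 'tool_pos': array([ 0.18853414, -0.56910163,  0.24267498]), 'orientation': array([-3.09986544e+00, -4.99967573e-01,  1.95595806e-04]), 'force': array([-0.41727326,  0.29132577, -0.05881207]), 'wrist_torque': array([ 0.0201106 ,  0.03471545, -0.03507742]), 'gripper_force': 0.0, 'opening': 0.09322718197257171}
```

View pics/top0.png

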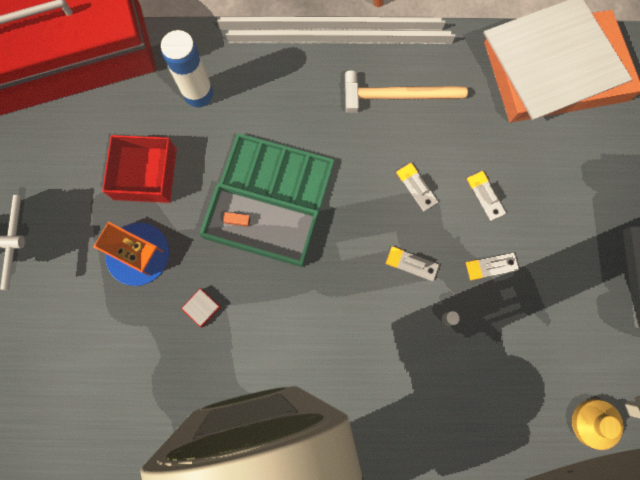

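View pics/scene0.png

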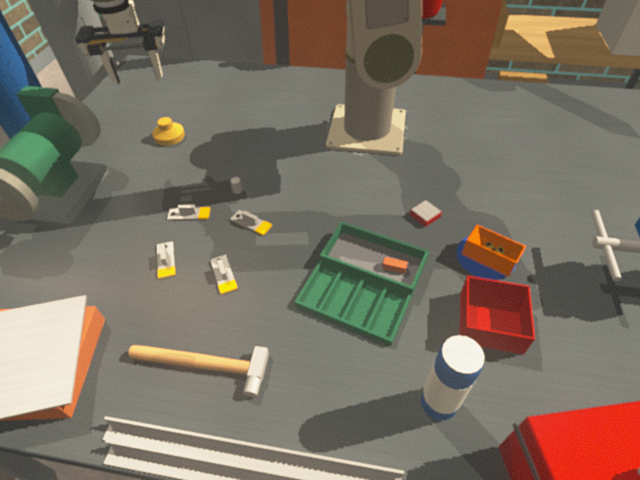

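```bash
cat >h.py <<'E'
import numpy as np,cv2
from plant import robot
def ray(cam,uv,z):
    m=robot.camera_model(cam) if isinstance(cam,str) else cam
    K=np.array([[m['fx'],0,m['cx']],[0,m['fy'],m['cy']],[0,0,1.]])
    uv=np.asarray(uv,float).reshape(-1,1,2)
    p=cv2.undistortPoints(uv,K,np.array(m['D'],float))[:,0]
    d=np.c_[p,np.ones(len(p))]@cv2.Rodrigues(np.array(m['rotation'],float))[0].T
    e=np.array(m['eye'],float)
    return (e+d*((z-e[2])/d[:,2])[:,None])
def mask(img,h0,h1,s0=110,v0=50):
    return cv2.inRange(cv2.cvtColor(img,cv2.COLOR_BGR2HSV),(h0,s0,v0),(h1,255,255))
def blobs(m,amin,amax=1e9):
    c=cv2.findContours(m,cv2.RETR_EXTERNAL,cv2.CHAIN_APPROX_NONE)[0]
    return [k for k in c if amin<cv2.contourArea(k)<amax]
def cen(c):
    m=cv2.moments(c);return np.array([m['m10']/m['m00'],m['m01']/m['m00']])
def quad(c):
    h=cv2.convexHull(c)
    for e in np.arange(2,30,.5):
        a=cv2.approxPolyDP(h,e,True)
        if len(a)<=4: return a[:,0].astype(float)
def lugs(img,cam="top",amin=60,amax=600):
    out=[];g=cv2.cvtColor(img,cv2.COLOR_BGR2GRAY)
    for c in blobs(mask(img,20,34,120,70),amin,amax):
        y=cen(c);yw=ray(cam,y,.006)[0]
        out.append((y.round(1),cv2.contourArea(c),yw[:2].round(4)))
    return out
def tool():
    s=robot.read_state();R=cv2.Rodrigues(s['orientation'])[0]
    return s['tool_pos'],R
def togo(x,y,z,yaw=None):
    """shift in tool axes (mm) and turn for target TCP; yaw = world angle of tool y axis (mod pi)"""
    p,R=tool();d=R.T@(np.array([x,y,z])-p)*1000
    t=0
    if yaw is not None:
        a=np.arctan2(R[1,1],R[0,1]);t=-(yaw-a)  # tool z points down
        t=(t+np.pi/2)%np.pi-np.pi/2
    return d.round(1),round(t,3)
E
python3 - <<'E'
from h import *
img=cv2.imread('pics/top0.png')
for l in lugs(img):print(l)
for nm,h0,h1,s0,v0,a in(("green",65,95,90,30,2000),("orange",8,17,150,60,300),("blue",105,125,150,40,300)):
    for c in blobs(mask(img,h0,h1,s0,v0),a,20000):
        print(nm,cv2.contourArea(c),cen(c).round(1),quad(c).tolist())
c=[quad(x) for x in blobs(mask(img,8,17,150,60),60,300)];print("small orange",c)
m=cv2.bitwise_or(mask(img,0,6,150,60),mask(img,174,180,150,60))
for c in blobs(m,200,6000):print("red",cv2.contourArea(c),cen(c),quad(c).tolist())
cr=img[120:330,90:270];cv2.imwrite('pics/a.png',np.hstack([cv2.resize(cr,None,fx=2.2,fy=2.2,interpolation=2),cv2.resize(img[150:360,375:535],None,fx=2.2,fy=2.2,interpolation=2)]))
E
```

```text
(array([473.6, 269.5]), 218.5, array([ 0.4138, -0.3653]))
(array([394.1, 256.6]), 200.0, array([ 0.4391, -0.2071]))
(array([477. , 179.1]), 187.5, array([ 0.6032, -0.3845]))
(array([406.1, 171.5]), 182.5, array([ 0.6185, -0.2375]))
green 11109.5 [267.6 199. ] [[237.0, 134.0], [333.0, 161.0], [299.0, 265.0], [200.0, 233.0]]
orange 1511.5 [124.5 246.3] [[108.0, 222.0], [157.0, 248.0], [142.0, 271.0], [93.0, 246.0]]
orange 904.5 [507.   90.7] [[486.0, 40.0], [528.0, 118.0], [509.0, 120.0], [485.0, 44.0]]
orange 1701.5 [612.7  67. ] [[553.0, 113.0], [593.0, 13.0], [611.0, 10.0], [639.0, 92.0]]
blue 646.0 [127.8 273.1] [[160.0, 273.0], [128.0, 284.0], [111.0, 273.0], [106.0, 255.0]]
small orange [array([[224., 215.],
       [247., 215.],
       [246., 225.],
       [225., 222.]])]
red 4189.5 [139.44026734 168.28181565] [[111.0, 135.0], [169.0, 138.0], [169.0, 202.0], [102.0, 191.0]]
red 3817.0 [78.54152476 77.97947777] [[137.0, 0.0], [154.0, 70.0], [0.0, 114.0], [1.0, 89.0]]
red 365.0 [16.97077626  4.78310502] [[53.0, 0.0], [0.0, 14.0], [0.0, 0.0]]
```

View pics/a.png

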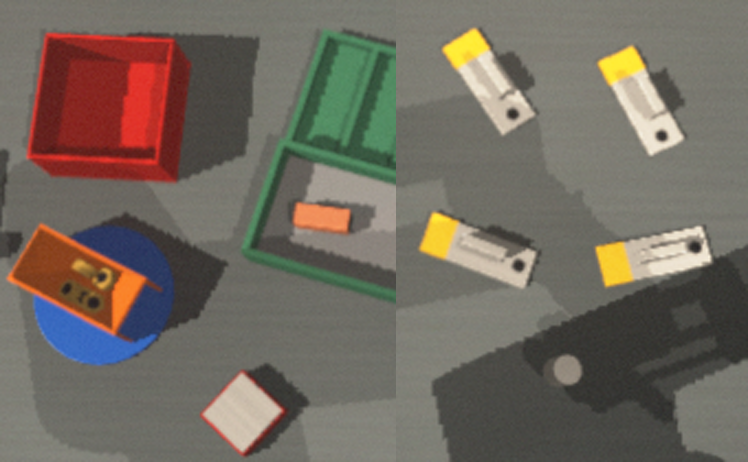

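```bash
python3 - <<'E'
from h import *
def P(uv,z):return ray("top",uv,z)[:,:2]
near=P([[200,236],[301,264.5]],.035);far=P([[236.5,135],[334,158.5]],.017)
q=np.r_[near,far];print("tray corners",q.round(4).tolist(),"side y",np.linalg.norm(near[0]-near[1]),np.linalg.norm(far[0]-far[1]),"x",np.linalg.norm(far-near,axis=1))
c=q.mean(0);a=(far-near).sum(0);b=(near[0]-near[1])+(far[0]-far[1]);print("centre",c,"yaw",np.arctan2(a[1],a[0]),np.arctan2(-b[0],b[1]))
oc=P([[224,213],[249.,213],[249,226],[224,226]],.025);
img=cv2.imread('pics/top0.png');k=[x for x in blobs(mask(img,4,17,130,60),60,300)]
for x in k: r=cv2.minAreaRect(x);print("off",r,P([r[0]],.025),[P([p],.025)[0].round(3).tolist() for p in cv2.boxPoints(r)])
t=P([[108,222],[157,248],[142,271],[93,246]],.054);print("tin",t.round(3).tolist(),t.mean(0),np.linalg.norm(t[1]-t[0]),np.linalg.norm(t[2]-t[1]),"axis",np.degrees(np.arctan2(*((t[0]-t[1]+t[3]-t[2])[::-1]))))
print("bin",P([[106,135],[174.,136],[172,201],[103,192]],.06).round(3).tolist())
print("mat",P([[137,253]],.004),"magnet",P([[201,307]],.02),"socket",P([[452,318]],.036))
for n,y,d in(("A",(406.1,171.5),(428.2,201.8)),("B",(477,179.1),(495.9,211.8)),("C",(394.1,256.6),(430.5,270.5)),("D",(473.6,269.5),(510.9,261.8))):
    y,d=P([y,d],.006);u=(y-d)/np.linalg.norm(y-d);print(n,np.linalg.norm(y-d).round(4),"ctr",(y-.038*u).round(4),"dir",np.degrees(np.arctan2(u[1],u[0])).round(1))
E
```

```text
tray corners [[0.4726, 0.177], [0.4174, -0.0217], [0.6931, 0.1163], [0.642, -0.0872]] side y 0.20618591732793967 0.20982073561340173 x [0.22867398 0.23393762]
centre [0.55625648 0.04608778] yaw -0.2762841268849103 -0.25853073828578016
off ((235.78463745117188, 218.7230987548828), (25.55115509033203, 11.163125038146973), 7.125016689300537) [[0.51048047 0.10948635]] [[0.502, 0.136], [0.525, 0.134], [0.519, 0.083], [0.496, 0.085]]
tin [[0.495, 0.354], [0.444, 0.254], [0.4, 0.28], [0.447, 0.379]] [0.44671901 0.31678876] 0.11199909732514524 0.0514819944446213 axis 63.63985058326039
bin [[0.674, 0.373], [0.672, 0.235], [0.536, 0.23], [0.554, 0.367]]
mat [[0.4435637  0.30962559]] magnet [[0.33543227 0.17108874]] socket [[ 0.31620421 -0.30873851]]
A 0.0781 ctr [ 0.5869 -0.2584] dir 33.5
B 0.078 ctr [ 0.5691 -0.4013] dir 26.1
C 0.0769 ctr [ 0.4254 -0.2425] dir 68.9
D 0.078 ctr [ 0.4215 -0.4025] dir 101.7
```

```bash
python3 - <<'E'
from h import *
print(tool()[1].round(3).tolist())
print(togo(.5105,.1095,.16,np.radians(-7)))
E
```

```text
[[0.949, 0.314, -0.0], [0.314, -0.949, 0.002], [0.0, -0.002, -1.0]]
(array([ 519. , -542.8,   83.7]), np.float64(-1.129))
```

Request:
arm_command:
  increments: "0.3 173 -181 28 0;0.3 173 -181 28 0;0.3 173 -181 28 0;0.3 173 -181 28 0;0.3 173 -181 28 0"
  grip_force: 20

```text
t: 0.6
tool_pos: [0.2954, -0.3431, 0.2151]
orientation: [-3.101, -0.499, 0.0]
force: [0.8, -0.1, 0.2]
opening: 0.0654
gripper_force: 0.0
```

Request:
arm_command:
  increments: "0.5 173 -181 28 0;0.5 173 -181 28 0;0.5 173 -181 28 0;0.5 173 -181 28 0;0.5 173 -181 28 0"

```text
t: 1.1
tool_pos: [0.4019, -0.1187, 0.1878]
orientation: [3.101, 0.5, 0.001]
force: [0.1, -1.2, 0.9]
opening: 0.0468
gripper_force: 0.0
```

Request:
arm_command:
  increments: "0.5 170 -180 28 -0.14;0.5 170 -180 28 -0.28;0.5 170 -180 28 -0.42;0.5 170 -180 28 -0.56;0.5 170 -180 28 -0.7"

```text
t: 1.6
tool_pos: [0.5067, 0.1059, 0.1595]
orientation: [2.737, 1.542, -0.0]
force: [0.8, -1.0, 0.4]
opening: 0.0466
gripper_force: 0.0
```

```bash
python3 - <<'E'
from h import *
print(robot.read_state()['tool_pos'],robot.read_state()['t'])
print(togo(.5105,.1095,.16,np.radians(-7)))
cv2.imwrite('pics/w0.png',robot.read_camera('wrist'));m=robot.camera_model('wrist');print(m)
E
```

```text
[0.50669916 0.10591205 0.15954628] 1.6
(array([ 5. ,  1.4, -0.5]), np.float64(-0.423))
{'fx': 377.8973846455529, 'fy': 377.8973846455529, 'cx': 321.44622755126204, 'cy': 241.88861746527462, 'D': array([-0.06217588,  0.        ,  0.        ,  0.        ,  0.        ]), 'eye': array([0.54967579, 0.18359508, 0.29973939]), 'rotation': array([ 2.74829387, -0.75073763, -0.11869894])}
```

View pics/w0.png

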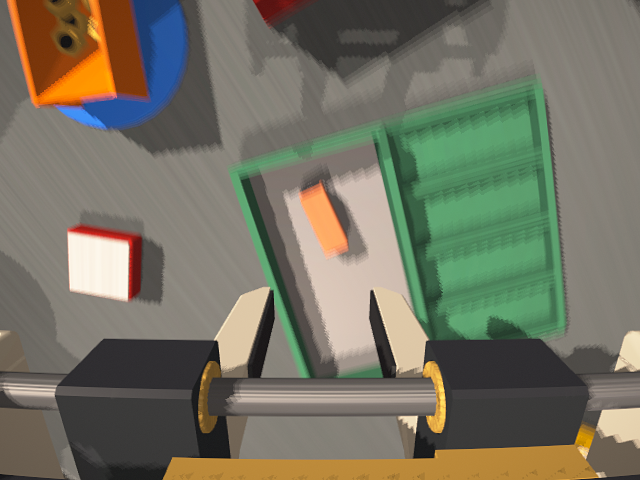

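```bash
python3 - <<'E'
from h import *
img=robot.read_camera('wrist');cv2.imwrite('pics/w1.png',img)
for x in blobs(mask(img,3,14,130,60),300,6000):
    r=cv2.minAreaRect(x);p=ray('wrist',cv2.boxPoints(r),.025);print(r,ray('wrist',[r[0]],.025).round(4),p[:,:2].round(4).tolist())
g=mask(img,60,95,90,30);c=max(blobs(g,3000),key=cv2.contourArea);print(quad(c).tolist())
for uv,z in((quad(c),.035),(quad(c),.017)):print(z,ray('wrist',uv,z)[:,:2].round(4).tolist())
E
```

```text
((327.8939208984375, 232.5977020263672), (67.2998046875, 27.49443244934082), 65.77225494384766) [[0.5119 0.1108 0.025 ]] [[0.505, 0.1375], [0.5253, 0.1352], [0.519, 0.0831], [0.4977, 0.085]]
((129.0585174560547, 53.49064636230469), (113.55567932128906, 34.165443420410156), 80.90972137451172) [[0.461  0.2893 0.025 ]] [[0.4664, 0.3257], [0.4877, 0.3155], [0.4551, 0.2517], [0.4321, 0.2619]]
((68.18313598632812, 46.694313049316406), (111.39713287353516, 76.38137817382812), 77.6609115600586) [[0.4273 0.3167 0.025 ]] [[0.4163, 0.3601], [0.4669, 0.3373], [0.438, 0.2736], [0.3839, 0.2954]]
[[546.0, 101.0], [564.0, 345.0], [298.0, 377.0], [234.0, 182.0]]
0.035 [[0.6871, 0.1171], [0.6319, -0.0708], [0.4278, 0.0184], [0.4756, 0.1792]]
0.017 [[0.6964, 0.1128], [0.6376, -0.0879], [0.4195, 0.0074], [0.4706, 0.1791]]
```

Request:
arm_command:
  increments: "0.5 6.7 1.7 0 -0.15;0.5 6.7 1.7 0 -0.3;0.5 6.7 1.7 20 -0.43;0.5 6.7 1.7 60 -0.43;0.5 6.7 1.7 100 -0.43"

```text
t: 2.2
tool_pos: [0.512, 0.108, 0.0598]
orientation: [2.351, 2.081, 0.003]
force: [0.6, 0.3, -0.2]
opening: 0.0465
gripper_force: 0.0
```

Request:
arm_command:
  increments: "0.5 0 0 15 0;0.5 0 0 25.5 0;0.5 0 0 25.5 0;1 0 0 25.5 0;1 0 0 25.5 0"

```text
t: 2.7
tool_pos: [0.513, 0.1086, 0.0366]
orientation: [2.35, 2.082, 0.004]
force: [0.6, -0.2, 0.5]
opening: 0.035
gripper_force: 0.0
```

Request:
arm_command:
  increments: "1 0 0 0 0;1 0 0 0 0;1 0 0 0 0;1 0 0 -30 0;1 0 0 -80 0"

```text
t: 3.2
tool_pos: [0.5079, 0.1081, 0.1114]
orientation: [-2.348, -2.08, 0.011]
force: [0.5, 0.6, -0.4]
opening: 0.02
gripper_force: 20.0
```

```bash
python3 - <<'E'
from h import *
s=robot.read_state();print(s['tool_pos'],s['t'],s['opening'],s['gripper_force'])
print(togo(.613,.302,.13))
E
```

```text
[0.5078586  0.10809396 0.11143555] 3.2 0.020016703515691774 19.992751479148865
(array([205.1,  80.8, -19.6]), 0)
```

Request:
arm_command:
  increments: "1 46 18 -20 0;1 92 36 -20 0;1 138 54 -20 0;1 184 72 -20 0;1 209 81 -20 0"

```text
t: 3.7
tool_pos: [0.6177, 0.3095, 0.1343]
orientation: [-2.35, -2.085, -0.001]
force: [-0.3, -1.0, -1.1]
opening: 0.0198
gripper_force: 20.0
```

Request:
arm_command:
  increments: "1 0 0 0 0;1 0 0 40 0;1 0 0 80 0;1 0 0 80 0;0.5 0 0 80 0"

```text
t: 4.2
tool_pos: [0.6159, 0.3051, 0.054]
orientation: [-2.352, -2.082, 0.005]
force: [-0.1, 0.3, 1.6]
opening: 0.0241
gripper_force: 0.0
```

Request:
arm_command:
  increments: "0.5 0 0 0 0;0.5 0 0 0 0;0.5 0 0 -40 0;0.4 0 0 -80 0;0.2 0 0 -120 0"

```text
t: 4.7
tool_pos: [0.6176, 0.3063, 0.1782]
orientation: [2.351, 2.082, 0.004]
force: [0.3, 1.0, 0.9]
opening: 0.0579
gripper_force: 0.0
```

```bash
python3 - <<'E'
from h import *
s=robot.read_state();print(s['tool_pos'],s['t'],s['opening'],s['gripper_force'])
for n in('wrist','top'):
  img=robot.read_camera(n)
  cv2.imwrite(f'pics/{n}2.png',img)
a=cv2.imread('pics/wrist2.png');b=cv2.imread('pics/top2.png')
cv2.imwrite('pics/c2.png',np.hstack([cv2.resize(a,(480,360)),cv2.resize(b[100:300,60:238],None,fx=1.8,fy=1.8)]))
E
```

```text
[0.61756624 0.30629989 0.17823325] 4.7 0.05790380990447818 0.0
```

View pics/c2.png

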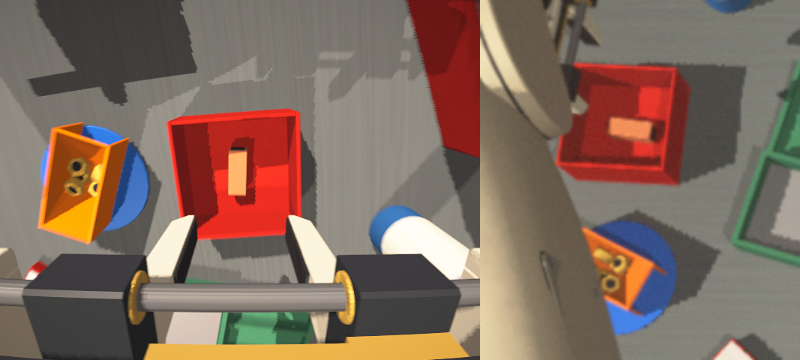

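```bash
cat >>h.py <<'E'
def tin(img,cam,z=.054):
    b=[x for x in blobs(cv2.morphologyEx(mask(img,7,20,150,70),cv2.MORPH_CLOSE,np.ones((15,15))),1200,40000)]
    for x in b:
        q=quad(x);p=ray(cam,q,z)[:,:2];L=[np.linalg.norm(p[i]-p[(i+1)%4]).round(4) for i in range(4)]
        i=0 if L[0]+L[2]>L[1]+L[3] else 1;v=p[(i+1)%4]-p[i]+p[(i+2)%4]-p[(i+3)%4]
        print("tin",q.tolist(),p.round(4).tolist(),L,"ctr",p.mean(0).round(4),"axis",(np.degrees(np.arctan2(v[1],v[0]))%180).round(1))
E
python3 - <<'E'
from h import *
tin(cv2.imread('pics/wrist2.png'),'wrist')
p,R=tool();print(togo(.4467+.0133,.3168+.0268,.13,np.radians(63.6-90)))
E
```

```text
tin [[624.0, 474.0], [191.0, 479.0], [198.0, 458.0], [591.0, 443.0]] [[0.9044, 0.0167], [0.4669, 0.0834], [0.4803, 0.1095], [0.8597, 0.0692]] [np.float64(0.4425), np.float64(0.0293), np.float64(0.3815), np.float64(0.0689)] ctr [0.6778 0.0697] axis 172.5
tin [[328.0, 197.0], [327.0, 260.0], [305.0, 259.0], [305.0, 199.0]] [[0.6311, 0.3407], [0.6246, 0.2921], [0.6079, 0.2951], [0.6142, 0.3413]] [np.float64(0.049), np.float64(0.0169), np.float64(0.0466), np.float64(0.0169)] ctr [0.6195 0.3173] axis 82.4
tin [[171.0, 184.0], [118.0, 324.0], [52.0, 303.0], [69.0, 171.0]] [[0.5187, 0.3647], [0.447, 0.2578], [0.3965, 0.2828], [0.4451, 0.3842]] [np.float64(0.1287), np.float64(0.0563), np.float64(0.1125), np.float64(0.0762)] ctr [0.4518 0.3224] axis 60.0
(array([  15.4, -165.5,   53.8]), np.float64(0.34))
```

Request:
arm_command:
  increments: "0 4 -42 10 0.1;0 8 -84 20 0.2;0 13 -126 40 0.3;0 16.8 -166 54 0.335;0 16.8 -166 54 0.335"
  grip_force: 40

```text
t: 5.3
tool_pos: [0.4483, 0.3428, 0.118]
orientation: [-2.664, -1.664, 0.009]
force: [0.5, 0.4, -0.8]
opening: 0.0929
gripper_force: 0.0
```

```bash
python3 - <<'E'
from h import *
s=robot.read_state();print(s['tool_pos'],s['t'],s['opening'])
print(togo(.4596,.345,.039,np.radians(-26)))
cv2.imwrite('pics/w3.png',robot.read_camera('wrist'));cv2.imwrite('pics/s3.png',robot.read_camera('scene'))
a=cv2.imread('pics/w3.png');b=cv2.imread('pics/s3.png')
cv2.imwrite('pics/c3.png',np.hstack([cv2.resize(a,(480,360)),cv2.resize(b[150:350,380:555],(315,360))]))
E
```

```text
[0.44831842 0.34277823 0.11796898] 5.3 0.09293190968654826
(array([ 7.3,  9.5, 78.9]), np.float64(-0.0))
```

View pics/c3.png

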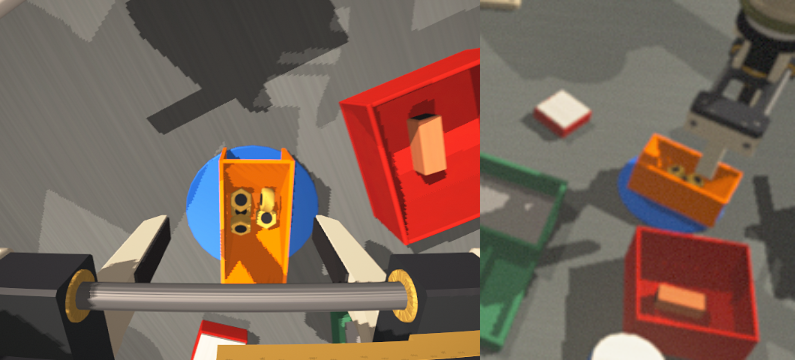

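```bash
python3 - <<'E'
from h import *
s=robot.read_state();print(s['tool_pos'],s['t'],s['dq'].round(3))
q=[[298,201],[384,201],[386,376],[295,376]]
p=ray('wrist',q,.054)[:,:2];print(p.round(4).tolist(),p.mean(0),(p[:2].mean(0)-p[2:].mean(0)))
tin(robot.read_camera('wrist'),'wrist')
b=blobs(mask(cv2.imread('pics/w3.png'),100,125,120,50),300);h=cv2.convexHull(np.vstack(b));e=cv2.fitEllipse(h);print("mat",e,ray('wrist',[e[0]],.004))
b=blobs(mask(cv2.imread('pics/top0.png'),100,125,120,40),100,4000);h=cv2.convexHull(np.vstack([x for x in b if 90<cen(x)[0]<180 and 210<cen(x)[1]<300]));e=cv2.fitEllipse(h);print("mat top",e,ray('top',[e[0]],.004))
E
```

```text
[0.45415601 0.34342484 0.12172156] 5.4 [-0.027  0.016 -0.063 -0.005 -0.004 -0.007]
[[0.4599, 0.3875], [0.5033, 0.3663], [0.4587, 0.2581], [0.4049, 0.2846]] [0.45670629 0.32411591] [0.04980787 0.10558632]
tin [[639.0, 440.0], [639.0, 479.0], [289.0, 479.0], [291.0, 460.0]] [[0.6103, 0.1117], [0.6045, 0.0676], [0.3591, 0.2039], [0.3694, 0.2201]] [np.float64(0.0445), np.float64(0.2806), np.float64(0.0192), np.float64(0.2641)] ctr [0.4858 0.1508] axis 153.3
tin [[528.0, 359.0], [554.0, 386.0], [548.0, 429.0], [524.0, 414.0]] [[0.55, 0.2265], [0.5608, 0.1961], [0.5476, 0.1603], [0.5351, 0.1827]] [np.float64(0.0322), np.float64(0.0381), np.float64(0.0256), np.float64(0.0462)] ctr [0.5484 0.1914] axis 70.5
tin [[290.0, 201.0], [381.0, 220.0], [371.0, 377.0], [287.0, 377.0]] [[0.4573, 0.3895], [0.4991, 0.3568], [0.4509, 0.2614], [0.401, 0.286]] [np.float64(0.0531), np.float64(0.1069), np.float64(0.0556), np.float64(0.1179)] ctr [0.4521 0.3234] axis 62.3
tin [[569.0, 158.0], [581.0, 228.0], [554.0, 237.0], [530.0, 164.0]] [[0.6093, 0.3431], [0.6051, 0.2998], [0.5883, 0.3018], [0.5875, 0.3497]] [np.float64(0.0435), np.float64(0.0169), np.float64(0.0478), np.float64(0.0227)] ctr [0.5976 0.3236] axis 87.9
mat ((335.6993713378906, 275.0700378417969), (162.95335388183594, 176.29209899902344), 86.5545654296875) [[0.45400173 0.3182333  0.004     ]]
mat top ((136.7933807373047, 254.12588500976562), (59.897464752197266, 64.8578872680664), 49.854698181152344) [[0.44125752 0.30986327 0.004     ]]
```

Request:
arm_command:
  increments: "0 0 0 0 0;0 0 0 0 0;0 0 0 0 0"

```text
t: 5.75
tool_pos: [0.4555, 0.3428, 0.1212]
orientation: [2.667, 1.661, 0.002]
force: [0.0, 0.4, -0.6]
opening: 0.093
gripper_force: 0.0
```

```bash
python3 - <<'E'
from h import *
m=robot.camera_model('wrist');img=robot.read_camera('wrist')
s=robot.read_state();print(s['tool_pos'],s['t'],s['dq'].round(3))
b=[x for x in blobs(cv2.morphologyEx(mask(img,7,20,150,70),cv2.MORPH_CLOSE,np.ones((9,9))),3000,40000)]
for x in b:
    c=cen(x)
    if 250<c[0]<420: 
        r=quad(x);p=ray(m,r,.054)[:,:2];print(r.tolist(),p.round(4).tolist())
b=blobs(mask(img,100,125,120,50),300);h=cv2.convexHull(np.vstack(b));e=cv2.fitEllipse(h);print("mat",ray(m,[e[0]],.004))
print(togo(.4596,.345,.039,np.radians(-26)))
cv2.imwrite('pics/w4.png',img[170:410,240:440]);
E
```

```text
[0.45517353 0.34278261 0.12094561] 5.8 [ 0.005  0.001  0.009 -0.001  0.     0.004]
[[367.0, 202.0], [369.0, 377.0], [286.0, 378.0], [286.0, 203.0]] [[0.4959, 0.3694], [0.4495, 0.2621], [0.4001, 0.2856], [0.4548, 0.3889]]
mat [[0.44584445 0.31874266 0.004     ]]
(array([ 3.9,  3. , 81.9]), np.float64(-0.003))
```

View pics/w4.png

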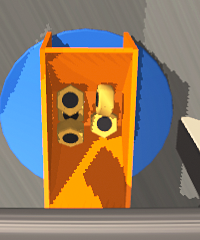

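```bash
python3 - <<'E'
from h import *
m=robot.camera_model('wrist')
p=ray(m,[[282,219],[374,219]],.054)[:,:2];d=p[1]-p[0];n=np.array([-d[1],d[0]])/np.linalg.norm(d);c=p.mean(0);print(p,np.linalg.norm(d),np.degrees(np.arctan2(d[1],d[0])),"ctr",c-.055*n,n)
t=c-.025*n;print("grip",t,togo(*t,.034,np.arctan2(d[1],d[0])))
# mat edge points in wrist view: left/right extremes, top
print(ray(m,[[240+1,170+95],[240+172,170+95],[240+88,170+28]],.004))
E
```

```text
[[0.44817865 0.38174841]
 [0.49507902 0.3586916 ]] 0.0522614689335232 -26.17931011754064 ctr [0.44736383 0.32086203] [0.44118182 0.89741774]
grip [0.46059929 0.34778456] (array([ 6.8,  2.6, 87. ]), np.float64(0.0))
[[0.39456665 0.35567848 0.004     ]
 [0.50710568 0.30032593 0.004     ]
 [0.47345789 0.37215166 0.004     ]]
```

Request:
arm_command:
  increments: "0 6 2.6 0 0;0 6 2.6 30 0;0 6 2.6 60 0;0 6 2.6 87 0;0 6 2.6 87 0"

```text
t: 6.3
tool_pos: [0.4589, 0.3468, 0.0312]
orientation: [2.666, 1.662, -0.003]
force: [0.1, -0.8, -0.0]
opening: 0.0929
gripper_force: 0.0
```

Request:
arm_command:
  increments: "0 0 0 0 0;1 0 0 0 0;1 0 0 0 0;1 0 0 0 0;1 0 0 0 0"

```text
t: 6.8
tool_pos: [0.4594, 0.3472, 0.034]
orientation: [-2.666, -1.662, -0.001]
force: [-0.4, -0.2, -0.4]
opening: 0.0655
gripper_force: 0.0
```

Request:
arm_command:
  increments: "1 0 0 0 0;1 0 0 0 0;1 0 0 -20 0;1 0 0 -45 0;1 0 0 -75 0"

```text
t: 7.3
tool_pos: [0.4579, 0.3464, 0.1076]
orientation: [-2.666, -1.662, 0.006]
force: [-0.1, 1.0, -1.8]
opening: 0.0557
gripper_force: 39.9
```

Request:
arm_command:
  increments: "1 0 0 -25 0;1 0 0 -25 0;1 0 0 -25 0"

```text
t: 7.6
tool_pos: [0.4592, 0.3471, 0.133]
orientation: [-2.666, -1.662, -0.0]
force: [0.3, -0.3, -3.6]
opening: 0.0561
gripper_force: 39.9
```

```bash
python3 - <<'E'
from h import *
s=robot.read_state();print(s['tool_pos'],s['t'],s['opening'],s['gripper_force'],s['force'])
yaw=-.278;u=np.array([np.cos(yaw),np.sin(yaw)]);v=np.array([-u[1],u[0]]);c=np.array([.5573,.0465])
for a,b in((-.060,.04),): g=c+a*u+b*v;print(g,togo(*g,.134,yaw))
b=robot.read_camera('scene');cv2.imwrite('pics/s5.png',cv2.resize(b[130:330,380:580],(600,600)))
E
```

```text
[0.45915669 0.34714932 0.13303539] 7.6 0.056099645079034345 39.92481708526611 [ 0.31901745 -0.33883032 -3.63254926]
[0.51058095 0.10143023] (array([-198. ,  154.4,   -1. ]), np.float64(-0.178))
```

View pics/s5.png

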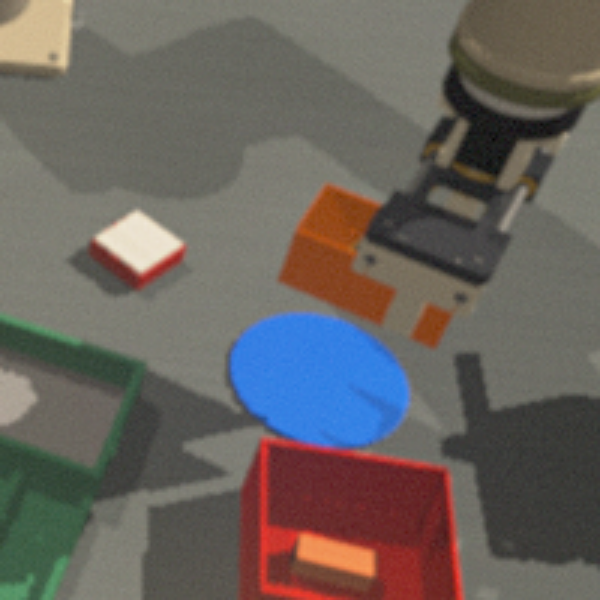

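Request:
arm_command:
  increments: "1 -15 12 0 0;1 -40 31 0 0;1 -70 54 0 0;1 -100 78 0 0;1 -130 101 0 0"

```text
t: 8.15
tool_pos: [0.4912, 0.1842, 0.1309]
orientation: [-2.665, -1.662, 0.006]
force: [0.3, 0.1, -2.5]
opening: 0.0559
gripper_force: 39.9
```

Request:
arm_command:
  increments: "1 -28 22 0 -0.04;1 -48 38 0 -0.08;1 -62 48 0 -0.13;1 -68 53 0 -0.178;1 -68 53 0 -0.178"

```text
t: 8.65
tool_pos: [0.509, 0.1003, 0.1311]
orientation: [-2.507, -1.89, 0.005]
force: [-0.1, -0.6, -2.4]
opening: 0.056
gripper_force: 39.9
```

Request:
arm_command:
  increments: "1 0 0 0 0;1 0 0 10 0;1 0 0 20 0;1 0 0 30 0;1 0 0 30 0"

```text
t: 9.15
tool_pos: [0.5085, 0.1017, 0.1009]
orientation: [-2.506, -1.891, 0.006]
force: [-1.4, -0.5, -3.3]
opening: 0.0557
gripper_force: 39.9
```

```bash
cat >>h.py <<'E'
def st(): s=robot.read_state();print(s['tool_pos'].round(4),round(s['t'],2),s['opening'].round(4),round(s['gripper_force'],1),s['force'].round(1))
def tr(a,b,yaw=-.278,c=(.5573,.0465)):
    u=np.array([np.cos(yaw),np.sin(yaw)]);v=np.array([-u[1],u[0]]);return np.array(c)+a*u+b*v
E
python3 - <<'E'
from h import *
st();print(togo(*tr(-.06,.04),.104,-.278))
E
```

```text
Traceback (most recent call last):
  File "h.py", line 46, in st
    def st(): s=robot.read_state();print(s['tool_pos'].round(4),round(s['t'],2),s['opening'].round(4),round(s['gripper_force'],1),s['force'].round(1))
                                                                                ^^^^^^^^^^^^^^^^^^
AttributeError: 'float' object has no attribute 'round'
```

Request:
arm_command:
  increments: "1 0 0 0 0;1 0 0 0 0;1 0 0 0 0"
  grip_force: 12

```text
t: 9.45
tool_pos: [0.5108, 0.1016, 0.1042]
orientation: [2.507, 1.892, 0.001]
force: [0.2, -0.3, -2.6]
opening: 0.056
gripper_force: 12.0
```

Request:
arm_command:
  increments: "1 0 0 0 0;1 0 0 0 0;1 0 0 0 0;1 0 0 0 0"
  grip_force: 7

```text
t: 9.85
tool_pos: [0.5104, 0.1016, 0.1037]
orientation: [2.508, 1.892, 0.0]
force: [-0.2, -0.4, -3.4]
opening: 0.056
gripper_force: 7.0
```

```bash
sed -i "s/s\['opening'\].round(4)/round(s['opening'],4)/" h.py; python3 - <<'E'
from h import *
st();print(togo(*tr(-.06,.04),.104,-.278))
b=robot.read_camera('scene');w=robot.read_camera('wrist');cv2.imwrite('pics/s6.png',np.hstack([cv2.resize(b[150:350,290:490],(400,400)),cv2.resize(w,(400,400))]))
E
```

```text
[0.5104 0.1016 0.1037] 9.85 0.056 7.0 [-0.2 -0.4 -3.4]
(array([-0.1,  0.2, -0.3]), np.float64(-0.0))
```

View pics/s6.png

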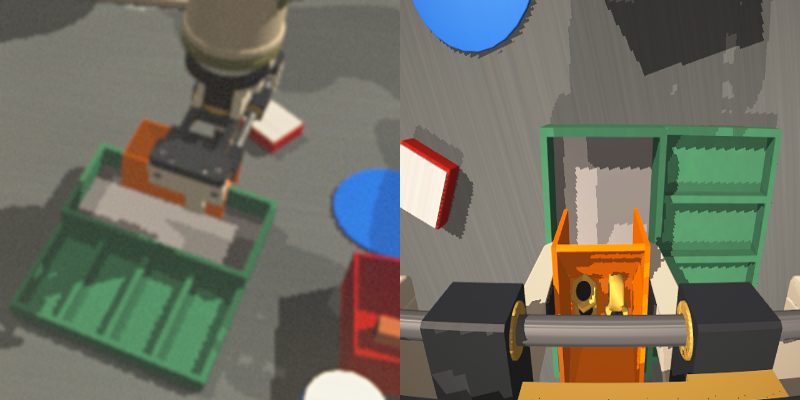

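Request:
arm_command:
  increments: "1 0 0 0 0;1 0 0 0 0;1 0 0 0 0"
  grip_force: 4.5

```text
t: 10.25
tool_pos: [0.5103, 0.1016, 0.1036]
orientation: [-2.508, -1.892, 0.0]
force: [-0.3, -0.0, -3.3]
opening: 0.0557
gripper_force: 4.5
```

Request:
arm_command:
  increments: "1 0 0 0 0;1 0 0 0 0;1 0 0 0 0;1 0 0 0 0"
  grip_force: 3

```text
t: 10.65
tool_pos: [0.5104, 0.1017, 0.1037]
orientation: [-2.508, -1.892, -0.001]
force: [-0.7, 0.5, -1.0]
opening: 0.0558
gripper_force: 3.0
```

```bash
python3 - <<'E'
from h import *
st();
b=robot.read_camera('scene');w=robot.read_camera('wrist');cv2.imwrite('pics/s7.png',np.hstack([cv2.resize(b[150:350,290:490],(400,400)),cv2.resize(w,(400,400))]))
# compact signature: fraction of orange in wrist central region by row
m=mask(w,7,20,150,70)[:,240:400];print([(i,int((m[i:i+20]>0).mean()*100)) for i in range(200,480,20)])
m=mask(b,7,20,150,70);c=[(cen(x).round(),cv2.boundingRect(x)) for x in blobs(m,200) if 290<cen(x)[0]<450];print(c)
E
```

```text
[0.5104 0.1017 0.1037] 10.65 0.0558 3.0 [-0.7  0.5 -1. ]
[(200, 0), (220, 7), (240, 35), (260, 88), (280, 89), (300, 90), (320, 92), (340, 91), (360, 0), (380, 0), (400, 0), (420, 0), (440, 1), (460, 100)]
[(array([381., 257.]), (362, 243, 49, 29)), (array([314.,  33.]), (288, 0, 57, 68))]
```

View pics/s7.png

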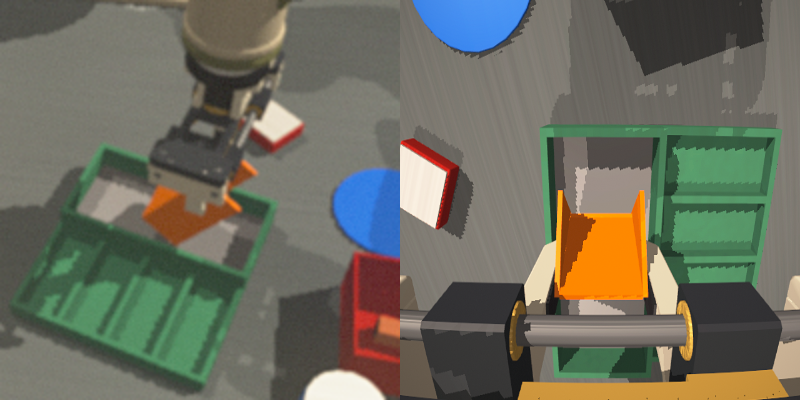

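Request:
arm_command:
  increments: "1 0 0 -5 0;1 0 0 -10 0;1 0 0 -15 0;1 0 0 -15 0"
  grip_force: 3.3

```text
t: 11.15
tool_pos: [0.5111, 0.1016, 0.1199]
orientation: [2.507, 1.892, 0.003]
force: [0.1, -0.9, -2.4]
opening: 0.056
gripper_force: 3.3
```

```bash
cat >>h.py <<'E'
def sig():
    st();b=robot.read_camera('scene');w=robot.read_camera('wrist')
    m=mask(b,7,20,150,70)
    for x in blobs(m,100):
        if 290<cen(x)[0]<450 and cen(x)[1]>150: print(cen(x).round(),cv2.boundingRect(x),np.round(cv2.minAreaRect(x),0) if 0 else cv2.minAreaRect(x)[2], quad(x).tolist())
    m=mask(w,7,20,150,70)[:,240:400];print("wrist rows",[(i,int((m[i:i+20]>0).mean()*100)) for i in range(200,360,20)])
    print("brass in wrist",[ (cen(x).round().tolist(),cv2.contourArea(x)) for x in blobs(mask(w,18,30,90,60),60) if cen(x)[1]<360])
    return b,w
E
python3 - <<'E'
from h import *
b,w=sig();cv2.imwrite('pics/s8.png',np.hstack([cv2.resize(b[150:350,290:490],(400,400)),cv2.resize(w,(400,400))]))
E
```

```text
[0.5111 0.1016 0.1199] 11.15 0.056 3.3 [ 0.1 -0.9 -2.4]
[382. 252.] (363, 238, 49, 30) 9.162346839904785 [[363.0, 255.0], [369.0, 238.0], [411.0, 249.0], [378.0, 267.0]]
wrist rows [(200, 0), (220, 7), (240, 35), (260, 88), (280, 89), (300, 90), (320, 92), (340, 91)]
brass in wrist [([333.0, 258.0], 204.0), ([390.0, 293.0], 707.0), ([253.0, 284.0], 662.0)]
```

Request:
arm_command:
  increments: "1 -30 0 0 0;1 0 0 0 0;1 -30 0 0 0;1 0 0 0 0;1 -15 0 0 0"
  grip_force: 3

```text
t: 11.75
tool_pos: [0.5068, 0.0894, 0.1186]
orientation: [-2.506, -1.893, -0.003]
force: [-0.6, 1.4, -1.2]
opening: 0.0558
gripper_force: 3.0
```

Request:
arm_command:
  increments: "1 0 0 0 0;1 0 0 0 0;1 0 0 0 0"

```text
t: 12.05
tool_pos: [0.5062, 0.0871, 0.1186]
orientation: [-2.508, -1.892, -0.0]
force: [-0.1, 0.1, -1.8]
opening: 0.056
gripper_force: 3.0
```

```bash
python3 - <<'E'
from h import *
b,w=sig();cv2.imwrite('pics/s9.png',np.hstack([cv2.resize(b[150:350,290:490],(400,400)),cv2.resize(w,(400,400))]))
E
```

```text
[0.5062 0.0871 0.1186] 12.05 0.056 3.0 [-0.1  0.1 -1.8]
[389. 252.] (357, 223, 54, 52) 21.801406860351562 [[410.0, 225.0], [393.0, 274.0], [357.0, 253.0]]
wrist rows [(200, 20), (220, 80), (240, 91), (260, 90), (280, 88), (300, 87), (320, 86), (340, 77)]
brass in wrist [([389.0, 280.0], 126.0), ([333.0, 297.0], 11313.0)]
```

View pics/s9.png

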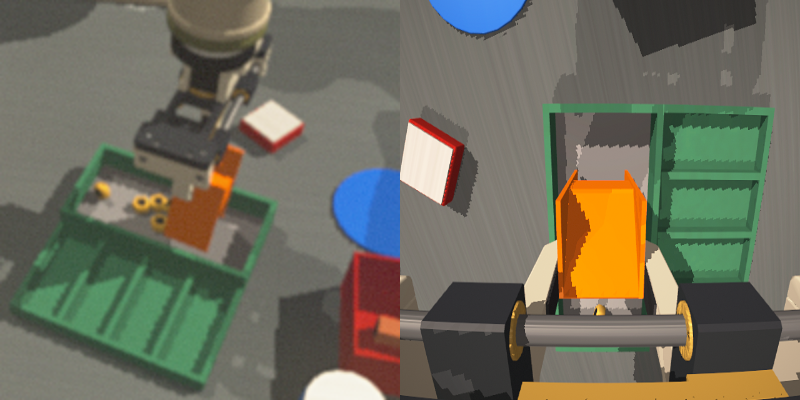

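Request:
arm_command:
  increments: "1 -20 0 -10 0;1 0 0 0 0;1 -20 0 -10 0;1 0 0 0 0;1 0 0 0 0"
  grip_force: 40

```text
t: 12.65
tool_pos: [0.506, 0.0881, 0.1179]
orientation: [-2.507, -1.892, 0.0]
force: [-0.5, -0.4, -2.4]
opening: 0.0558
gripper_force: 40.0
```

Request:
arm_command:
  increments: "1 20 0 4 0;1 44 0 9.6 0;1 55 0 11 0;1 65 0 13 0;1 74 0 15.6 0"
  grip_force: 8

```text
t: 13.15
tool_pos: [0.5275, 0.1588, 0.1049]
orientation: [2.506, 1.893, 0.002]
force: [-0.6, -2.2, 8.7]
opening: 0.0562
gripper_force: 8.0
```

Request:
arm_command:
  increments: "1 8 0 3 0;1 16 0 6 0;1 25 0 10 0;1 32 0 15 0;1 39 0 20 0"

```text
t: 13.65
tool_pos: [0.5379, 0.1964, 0.083]
orientation: [2.507, 1.892, 0.002]
force: [1.4, -0.7, 4.3]
opening: 0.0559
gripper_force: 8.0
```

Request:
arm_command:
  increments: "1 4 0 4 0;1 8 0 10 0;1 12 0 15 0;1 14 0 18 0;1 14 0 20 0"

```text
t: 14.15
tool_pos: [0.5411, 0.2098, 0.0627]
orientation: [-2.507, -1.892, -0.0]
force: [2.7, 2.7, 5.4]
opening: 0.056
gripper_force: 8.0
```

Request:
arm_command:
  increments: "1 0 0 0 0;1 0 0 0 0"

```text
t: 14.35
tool_pos: [0.5405, 0.209, 0.0625]
orientation: [-2.508, -1.892, 0.002]
force: [1.2, 0.6, 1.3]
opening: 0.0561
gripper_force: 8.0
```

```bash
python3 - <<'E'
from h import *
b,w=sig();cv2.imwrite('pics/s10.png',np.hstack([cv2.resize(b[150:350,290:490],(400,400)),cv2.resize(w,(400,400))]))
E
```

```text
[0.5405 0.209  0.0625] 14.35 0.0561 8.0 [1.2 0.6 1.3]
[411. 257.] (395, 238, 38, 43) 12.52880859375 [[404.0, 238.0], [432.0, 245.0], [432.0, 280.0], [396.0, 271.0]]
wrist rows [(200, 0), (220, 0), (240, 0), (260, 2), (280, 15), (300, 24), (320, 32), (340, 47)]
brass in wrist [([331.0, 350.0], 1287.5)]
```

View pics/s10.png

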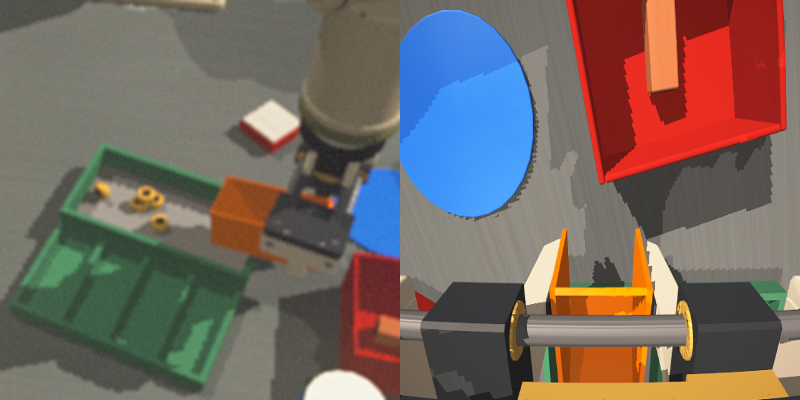

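Request:
arm_command:
  increments: "1 0 0 0 0;1 0 0 0 0;1 0 0 -20 0;1 0 0 -45 0;1 0 0 -60 0"
  grip_force: 40

```text
t: 14.95
tool_pos: [0.5413, 0.2092, 0.1243]
orientation: [2.508, 1.892, 0.001]
force: [0.6, -0.4, -1.0]
opening: 0.056
gripper_force: 40.0
```

Request:
arm_command:
  increments: "1 0 0 0 0;1 0 0 0 0;1 0 0 0 0"

```text
t: 15.25
tool_pos: [0.5401, 0.209, 0.1213]
orientation: [-2.507, -1.892, 0.004]
force: [-0.9, 0.0, -1.2]
opening: 0.0557
gripper_force: 40.0
```

```bash
python3 - <<'E'
from h import *
b,w=sig();cv2.imwrite('pics/s11.png',np.hstack([cv2.resize(b[150:350,290:490],(400,400)),cv2.resize(w,(400,400))]))
print(togo(.451,.341,.10))
E
```

```text
[0.5401 0.209  0.1213] 15.25 0.0557 40.0 [-0.9  0.  -1.2]
[415. 239.] (399, 218, 41, 45) 12.094757080078125 [[408.0, 218.0], [434.0, 224.0], [438.0, 262.0], [399.0, 253.0]]
wrist rows [(200, 0), (220, 0), (240, 0), (260, 2), (280, 15), (300, 24), (320, 33), (340, 49)]
brass in wrist [([330.0, 350.0], 1270.5)]
(array([ 102.5, -121.9,   21.5]), 0)
```

Request:
arm_command:
  increments: "1 25 -30 0 0;1 50 -60 0 0;1 75 -90 0 0;1 102 -122 0 0;1 102 -122 0 0"

```text
t: 15.85
tool_pos: [0.4484, 0.3442, 0.122]
orientation: [-2.502, -1.896, 0.002]
force: [0.1, 0.2, -1.1]
opening: 0.0558
gripper_force: 40.0
```

Request:
arm_command:
  increments: "1 0 0 0 0;1 0 0 0 0;1 0 0 15 0;1 0 0 30 0;1 0 0 40 0"
  grip_force: 10

```text
t: 16.35
tool_pos: [0.451, 0.3394, 0.0802]
orientation: [-2.509, -1.89, 0.005]
force: [0.6, -0.1, -2.2]
opening: 0.056
gripper_force: 10.0
```

Request:
arm_command:
  increments: "1 0 0 10 0;1 0 0 18 0;1 0 0 25 0;1 0 0 30 0;1 0 0 35 0"
  grip_force: 7

```text
t: 16.85
tool_pos: [0.4519, 0.341, 0.0478]
orientation: [2.508, 1.892, 0.001]
force: [0.5, -0.0, -2.9]
opening: 0.0561
gripper_force: 7.0
```

Request:
arm_command:
  increments: "1 0 0 4 0;1 0 0 8 0;1 0 0 9 0;1 0 0 9 0;1 0 0 9 0"

```text
t: 17.35
tool_pos: [0.4519, 0.3409, 0.0392]
orientation: [2.508, 1.892, 0.001]
force: [0.9, -0.0, -1.7]
opening: 0.0562
gripper_force: 7.0
```

```bash
python3 - <<'E'
from h import *
b,w=sig();cv2.imwrite('pics/s12.png',np.hstack([cv2.resize(b[150:350,390:590],(400,400)),cv2.resize(w,(400,400))]))
E
```

```text
[0.4519 0.3409 0.0392] 17.35 0.0562 7.0 [ 0.9 -0.  -1.7]
wrist rows [(200, 0), (220, 0), (240, 0), (260, 2), (280, 14), (300, 23), (320, 32), (340, 44)]
brass in wrist [([329.0, 350.0], 1389.5)]
```

View pics/s12.png

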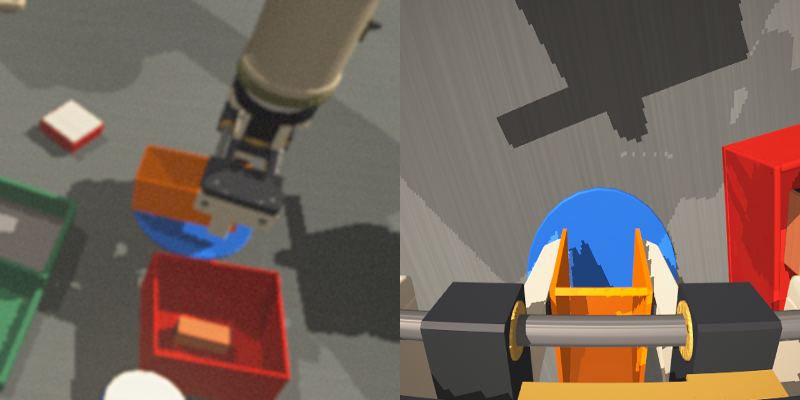

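Request:
arm_command:
  increments: "1 0 0 2 0;1 0 0 4 0;1 0 0 6 0;1 0 0 7 0;1 0 0 7 0"
  grip_force: 3.5

```text
t: 17.95
tool_pos: [0.4517, 0.3408, 0.0318]
orientation: [2.508, 1.892, -0.0]
force: [1.2, -0.1, -0.1]
opening: 0.056
gripper_force: 3.5
```

Request:
arm_command:
  increments: "1 0 0 0 0;1 0 0 0 0;0.3 0 0 0 0;0 0 0 0 0;0 0 0 0 0"
  grip_force: 3

```text
t: 18.45
tool_pos: [0.4517, 0.3408, 0.032]
orientation: [2.508, 1.892, -0.0]
force: [0.4, 0.2, -0.2]
opening: 0.0754
gripper_force: 0.0
```

Request:
arm_command:
  increments: "0 0 0 0 0;0 0 0 0 0;0 0 0 -40 0;0 0 0 -80 0;0 0 0 -110 0"

```text
t: 18.95
tool_pos: [0.4522, 0.3412, 0.1445]
orientation: [2.508, 1.892, 0.003]
force: [0.3, -0.0, -0.3]
opening: 0.0927
gripper_force: 0.0
```

Request:
arm_command:
  increments: "0.4 -50 0 -40 0;0.4 -100 0 -60 0;0.4 -150 0 -60 0;0.4 -200 0 -60 0;0.4 -250 0 -60 0"

```text
t: 19.45
tool_pos: [0.387, 0.1145, 0.2024]
orientation: [2.506, 1.893, 0.002]
force: [0.2, -1.8, 1.1]
opening: 0.0582
gripper_force: 0.0
```

Request:
arm_command:
  increments: "0.4 -50 0 0 0;0.4 -100 0 0 0;0.4 -150 0 0 0;0.4 -200 0 0 0;0.4 -220 0 0 0"

```text
t: 19.95
tool_pos: [0.3259, -0.0989, 0.2022]
orientation: [2.51, 1.887, -0.0]
force: [-0.4, -0.4, 0.7]
opening: 0.0558
gripper_force: 0.0
```

```bash
python3 - <<'E'
from h import *
st();img=robot.read_camera('top');cv2.imwrite('pics/top13.png',img)
tin(img[:, :260].copy(),'top')
b=[x for x in blobs(mask(img,100,125,120,40),50,4000) if 90<cen(x)[0]<180 and 210<cen(x)[1]<300];h=cv2.convexHull(np.vstack(b));e=cv2.fitEllipse(h);print("mat top",e,ray('top',[e[0]],.004))
for l in lugs(img):print(l)
cv2.imwrite('pics/c13.png',cv2.resize(img[115:295,80:340],None,fx=2.9,fy=2.9,interpolation=2))
E
```

```text
[ 0.3259 -0.0989  0.2022] 19.95 0.0558 0.0 [-0.4 -0.4  0.7]
tin [[111.0, 230.0], [169.0, 248.0], [160.0, 275.0], [102.0, 256.0]] [[0.4793, 0.3467], [0.4446, 0.2311], [0.3924, 0.2449], [0.4281, 0.3595]] [np.float64(0.1207), np.float64(0.054), np.float64(0.1201), np.float64(0.0528)] ctr [0.4361 0.2956] axis 73.0
mat top ((136.74925231933594, 253.8638153076172), (60.29156494140625, 64.86901092529297), 45.78765106201172) [[0.44179281 0.30999552 0.004     ]]
(array([473.8, 269.7]), 190.0, array([ 0.4134, -0.3657]))
(array([476.9, 179.1]), 184.0, array([ 0.6031, -0.3843]))
(array([406.3, 171.5]), 180.0, array([ 0.6185, -0.2377]))
```

Request:
arm_command:
  increments: "0.5 13 48 -20 0;0.5 26 96 -40 0;0.5 40 144 -40 0;0.5 53 190 -40 0;0.5 56 196 -40 0"

```text
t: 20.5
tool_pos: [0.5341, -0.0945, 0.2392]
orientation: [-2.504, -1.892, 0.002]
force: [-0.7, 0.6, -0.1]
opening: 0.0466
gripper_force: 0.0
```

Request:
arm_command:
  increments: "0.5 0 0 0 0;0.5 0 0 0 0;0.5 0 0 0 0;0.5 0 0 0 0;0.5 0 0 0 0"

```text
t: 21.0
tool_pos: [0.5305, -0.0958, 0.2427]
orientation: [2.507, 1.891, 0.001]
force: [0.4, 0.0, 0.8]
opening: 0.0464
gripper_force: 0.0
```

```bash
python3 - <<'E'
from h import *
st();m=robot.camera_model('wrist');w=robot.read_camera('wrist');cv2.imwrite('pics/w14.png',w)
g=cv2.morphologyEx(mask(w,60,95,90,30),cv2.MORPH_OPEN,np.ones((3,3)));c=max(blobs(g,3000),key=cv2.contourArea);q=quad(c);print(q.tolist())
for z in(.035,.017,0):print(z,ray(m,q,z)[:,:2].round(4).tolist())
for x in blobs(mask(w,18,30,90,60),60): print("brass",cen(x).round(),cv2.contourArea(x),ray(m,[cen(x)],.01)[0,:2].round(3))
E
```

```text
[ 0.5305 -0.0958  0.2427] 21.0 0.0464 0.0 [0.4 0.  0.8]
[[440.0, 0.0], [428.0, 169.0], [183.0, 171.0], [168.0, 0.0]]
0.035 [[0.675, 0.0549], [0.6361, -0.0797], [0.4184, -0.0191], [0.4577, 0.118]]
0.017 [[0.6813, 0.0585], [0.6404, -0.0831], [0.4115, -0.0193], [0.4529, 0.1248]]
0 [[0.6873, 0.0619], [0.6444, -0.0862], [0.405, -0.0195], [0.4482, 0.1313]]
brass [400. 466.] 10085.5 [ 0.535 -0.455]
brass [292. 432.] 526.5 [ 0.415 -0.358]
brass [436. 397.] 768.5 [ 0.6   -0.356]
brass [207. 397.] 765.0 [ 0.332 -0.279]
brass [280. 322.] 286.5 [ 0.45  -0.205]
brass [432. 306.] 683.5 [ 0.617 -0.233]
brass [593. 276.] 3441.5 [ 0.799 -0.248]
brass [240. 144.] 207.5 [ 0.472 -0.011]
brass [228.  88.] 786.0 [0.478 0.041]
brass [251.  59.] 362.5 [0.507 0.058]
```

View pics/w14.png

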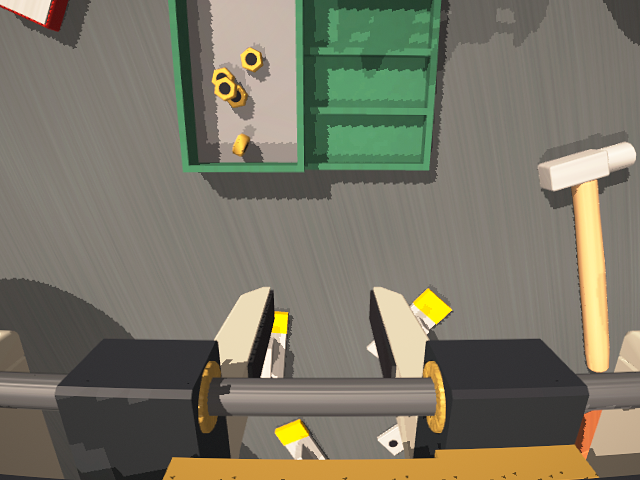

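```bash
cat >>h.py <<'E'
def allugs():
    img=robot.read_camera('top')
    hsv=cv2.cvtColor(img,cv2.COLOR_BGR2HSV)
    for c in blobs(mask(img,20,34,120,70),60,400):
        y=cen(c);r=cv2.minAreaRect(c);p=ray('top',[y],.006)[0,:2]
        # plate: bright, unsaturated pixels near yellow
        g=cv2.inRange(hsv,(0,0,105),(179,70,255));k=np.zeros_like(g);cv2.circle(k,tuple(int(v) for v in y),46,255,-1)
        pl=[q for q in blobs(cv2.morphologyEx(g&k,cv2.MORPH_OPEN,np.ones((3,3))),80) ]
        pl=min(pl,key=lambda q:abs(np.linalg.norm(cen(q)-y)-22)) if pl else None
        d=(ray('top',[cen(pl)],.008)[0,:2] if pl is not None else p)-p
        print(y.round(1),"yel",p.round(4),"dir",np.degrees(np.arctan2(-d[1],-d[0])).round(1),np.linalg.norm(d).round(4),"ctr",(p+d/np.linalg.norm(d)*.038).round(4))
E
python3 - <<'E'
from h import *
allugs();print(togo(.4254,-.2425,.12,np.radians(-21.1)))
E
```

```text
[608.7 429. ] yel [ 0.1094 -0.6067] dir -180.0 0.0 ctr [nan nan]
[473.7 269.5] yel [ 0.4138 -0.3655] dir -159.7 0.0086 ctr [ 0.4494 -0.3523]
[476.8 178.9] yel [ 0.6036 -0.3842] dir -54.5 0.0369 ctr [ 0.5816 -0.3533]
(array([-170. ,  -61.1,  122.4]), np.float64(0.09))h.py:67: RuntimeWarning: invalid value encountered in divide
  print(y.round(1),"yel",p.round(4),"dir",np.degrees(np.arctan2(-d[1],-d[0])).round(1),np.linalg.norm(d).round(4),"ctr",(p+d/np.linalg.norm(d)*.038).round(4))
```

Request:
arm_command:
  increments: "0.5 -40 -15 10 0;0.5 -85 -30 30 0;0.5 -130 -46 60 0.05;0.5 -165 -59 90 0.09;0.5 -170 -61 102 0.09"
  grip_force: 30

```text
t: 21.6
tool_pos: [0.4223, -0.2442, 0.1374]
orientation: [-2.593, -1.771, 0.003]
force: [0.3, 0.4, -0.3]
opening: 0.0464
gripper_force: 0.0
```

Request:
arm_command:
  increments: "0.5 0 0 0 0;0.5 0 0 0 0;0.5 0 0 0 0;0.5 0 0 0 0"

```text
t: 22.0
tool_pos: [0.4271, -0.2421, 0.1414]
orientation: [2.587, 1.778, 0.002]
force: [0.4, -0.2, 0.5]
opening: 0.0463
gripper_force: 0.0
```

```bash
cat >>h.py <<'E'
def wl(ctr,d,z=.039,show=True):
    """wrist check of the lug near ctr (dir d deg): yellow centroid and implied centre; then shift to grasp there"""
    m=robot.camera_model('wrist');w=robot.read_camera('wrist');u=np.array([np.cos(np.radians(d)),np.sin(np.radians(d))])
    for c in blobs(mask(w,20,34,130,70),150,8000):
        r=cv2.minAreaRect(c);p=ray(m,[cen(c)],.006)[0,:2]
        if np.linalg.norm(p-(np.array(ctr)+.038*u))<.06:
            bp=ray(m,cv2.boxPoints(r),.006)[:,:2];L=[np.linalg.norm(bp[1]-bp[0]),np.linalg.norm(bp[2]-bp[1])];e=(bp[1]-bp[0]) if L[0]<L[1] else bp[2]-bp[1]
            print("yel",cen(c).round(),cv2.contourArea(c),p.round(4),"sides",np.round(L,4),"short axis",np.degrees(np.arctan2(e[1],e[0])).round(1),"ctr",(p-.038*u).round(4))
    print("togo",togo(*ctr,z,np.radians(d-90)))
E
python3 - <<'E'
from h import *
st();wl((.4254,-.2425),68.9)
E
```

```text
[ 0.4271 -0.2421  0.1414] 22.0 0.0463 0.0 [ 0.4 -0.2  0.5]
yel [319. 187.] 1604.0 [ 0.439  -0.2045] sides [0.0356 0.0244] short axis -110.1 ctr [ 0.4254 -0.2399]
togo (array([ -0.9,  -1.5, 102.1]), np.float64(0.002))
```

Request:
arm_command:
  increments: "0.6 0.5 -1.5 25 -0.01;0.6 0.5 -1.5 60 -0.01;0.6 0.5 -1.5 90 -0.01;0.6 0.5 -1.5 102 -0.01;0.6 0.5 -1.5 102 -0.01"

```text
t: 22.55
tool_pos: [0.4236, -0.2402, 0.0365]
orientation: [-2.578, -1.79, 0.002]
force: [0.2, 0.4, 1.5]
opening: 0.0374
gripper_force: 0.0
```

Request:
arm_command:
  increments: "1 0 0 0 0;1 0 0 0 0;1 0 0 0 0;1 0 0 0 0;1 0 0 0 0"

```text
t: 23.05
tool_pos: [0.4253, -0.2419, 0.039]
orientation: [2.58, 1.789, 0.001]
force: [-1.3, 1.2, 6.6]
opening: 0.0098
gripper_force: 30.0
```

Request:
arm_command:
  increments: "1 0 0 -20 0;1 0 0 -60 0;1 0 0 -90 0;1 0 0 -90 -0.15;1 0 0 -90 -0.3"

```text
t: 23.55
tool_pos: [0.4251, -0.2418, 0.1293]
orientation: [2.277, 2.161, 0.001]
force: [-0.8, -0.2, -3.1]
opening: 0.0097
gripper_force: 30.0
```

Request:
arm_command:
  increments: "1 0 0 0 -0.15;1 0 0 0 -0.3;1 0 0 0 -0.45;1 0 0 0 -0.6;1 0 0 0 -0.75"

```text
t: 24.05
tool_pos: [0.4241, -0.2411, 0.1275]
orientation: [-1.327, -2.846, -0.0]
force: [-0.1, -0.9, -2.0]
opening: 0.0094
gripper_force: 30.0
```

Request:
arm_command:
  increments: "1 0 0 0 -0.15;1 0 0 0 -0.3;1 0 0 0 -0.45;1 0 0 0 -0.6;1 0 0 0 -0.6"

```text
t: 24.55
tool_pos: [0.4241, -0.2411, 0.1275]
orientation: [-0.432, -3.111, -0.001]
force: [0.7, -0.2, -2.2]
opening: 0.0099
gripper_force: 30.0
```

Request:
arm_command:
  increments: "1 0 0 0 0;1 0 0 0 0;1 0 0 0 0"

```text
t: 24.85
tool_pos: [0.4244, -0.2413, 0.1278]
orientation: [-0.44, -3.111, -0.0]
force: [-0.9, 0.7, -1.2]
opening: 0.0094
gripper_force: 30.0
```

```bash
python3 - <<'E'
from h import *
st();print(tr(.053,.0769),togo(*tr(.053,.0769),.13,np.pi/2-.279))
E
```

```text
[ 0.4244 -0.2413  0.1278] 24.85 0.0094 30.0 [-0.9  0.7 -1.2]
[0.62936903 0.10590257] (array([-100.6,  390.4,   -2.2]), np.float64(-0.002))
```

Request:
arm_command:
  increments: "1 -8 30 0 0;1 -20 75 0 0;1 -32 122 0 0;1 -43 168 0 0;1 -55 215 0 0"

```text
t: 25.35
tool_pos: [0.5372, -0.0481, 0.128]
orientation: [0.439, 3.11, -0.0]
force: [1.1, -1.8, -1.2]
opening: 0.01
gripper_force: 30.0
```

Request:
arm_command:
  increments: "1 -12 45 0 0;1 -23 90 0 0;1 -33 130 0 0;1 -42 160 0 0;1 -45.6 175.4 0 0"

```text
t: 25.85
tool_pos: [0.6296, 0.1091, 0.1276]
orientation: [0.436, 3.111, 0.001]
force: [-0.0, -0.2, -2.1]
opening: 0.0101
gripper_force: 30.0
```

Request:
arm_command:
  increments: "1 0 0 20 0;1 0 0 45 0;1 0 0 55 0;1 0 0 55 0;1 0 0 55 0"

```text
t: 26.35
tool_pos: [0.6289, 0.1062, 0.0735]
orientation: [0.438, 3.111, 0.0]
force: [0.0, -0.7, -1.5]
opening: 0.0097
gripper_force: 30.0
```

```bash
python3 - <<'E'
from h import *
st();print(togo(*tr(.053,.0769),.044,np.pi/2-.279))
E
```

```text
[0.6289 0.1062 0.0735] 26.35 0.0097 30.0 [ 0.  -0.7 -1.5]
(array([-0.5, -0.1, 29.5]), np.float64(-0.001))
```

Request:
arm_command:
  increments: "1 -0.5 0 10 0;1 -0.5 0 18 0;1 -0.5 0 22 0;1 -0.5 0 25 0;1 -0.5 0 28 0"

```text
t: 26.85
tool_pos: [0.6291, 0.1061, 0.0446]
orientation: [-0.437, -3.111, 0.0]
force: [-0.2, -0.3, -2.0]
opening: 0.0097
gripper_force: 30.0
```

Request:
arm_command:
  increments: "1 0 0 0.5 0;1 0 0 0.5 0;1 0 0 0.5 0"

```text
t: 27.15
tool_pos: [0.6293, 0.1062, 0.0446]
orientation: [0.436, 3.111, 0.0]
force: [0.5, 0.6, -1.4]
opening: 0.0095
gripper_force: 30.0
```

Request:
arm_command:
  increments: "0.75 0 0 0 0;0.75 0 0 0 0;0.75 0 0 0 0;0.75 0 0 -30 0;0.75 0 0 -80 0"

```text
t: 27.65
tool_pos: [0.6258, 0.1059, 0.1206]
orientation: [-0.435, -3.103, 0.003]
force: [1.3, 0.1, 1.0]
opening: 0.0234
gripper_force: 0.0
```

```bash
python3 - <<'E'
from h import *
st();print(togo(.4215,-.4025,.14,np.radians(11.7)))
E
```

```text
[0.6258 0.1059 0.1206] 27.65 0.0234 0.0 [1.3 0.1 1. ]
(array([  56.7, -545. ,  -17.3]), np.float64(1.088))
```

Request:
arm_command:
  increments: "0.6 5 -45 -10 0;0.6 10 -93 -15 0;0.6 16 -142 -15 0;0.6 21 -191 -15 0;0.6 26 -240 -15 0"

```text
t: 28.15
tool_pos: [0.5373, -0.119, 0.1399]
orientation: [0.436, 3.11, -0.0]
force: [1.1, 0.2, 0.1]
opening: 0.0373
gripper_force: 0.0
```

Request:
arm_command:
  increments: "0.5 5 -49 0 0;0.5 11 -98 0 0;0.5 16 -147 0 0;0.5 21 -196 0 0;0.5 26 -240 0 0"

```text
t: 28.65
tool_pos: [0.446, -0.3432, 0.1399]
orientation: [0.437, 3.11, -0.001]
force: [0.6, -0.1, -0.4]
opening: 0.0466
gripper_force: 0.0
```

Request:
arm_command:
  increments: "0.5 4 -40 0 0.15;0.5 7 -66 0 0.3;0.5 7 -66 0 0.45;0.5 7 -66 0 0.6;0.5 7 -66 0 0.75"

```text
t: 29.15
tool_pos: [0.4219, -0.403, 0.1395]
orientation: [1.555, 2.729, -0.0]
force: [0.0, 0.2, 0.1]
opening: 0.0464
gripper_force: 0.0
```

Request:
arm_command:
  increments: "0.5 0 0 0 0.15;0.5 0 0 0 0.3;0.5 0 0 0 0.338;0.5 0 0 0 0.338;0.5 0 0 0 0.338"

```text
t: 29.65
tool_pos: [0.4222, -0.4026, 0.1395]
orientation: [1.982, 2.438, -0.0]
force: [-0.1, 0.1, -1.0]
opening: 0.0465
gripper_force: 0.0
```

```bash
python3 - <<'E'
from h import *
st();wl((.4215,-.4025),101.7)
allugs()
E
```

```text
[ 0.4222 -0.4026  0.1395] 29.65 0.0465 0.0 [-0.1  0.1 -1. ]
yel [322. 187.] 1592.0 [ 0.4133 -0.3635] sides [0.0361 0.0243] short axis -77.1 ctr [ 0.421  -0.4007]
togo (array([  0.2,  -0.7, 100.5]), np.float64(0.001))
[472.6 267.5] yel [ 0.4179 -0.3635] dir -146.0 0.0254 ctr [ 0.4494 -0.3422]
[235.8 182.3] yel [0.593  0.1154] dir 163.2 0.0489 ctr [0.6294 0.1044]
[476.8 179.2] yel [ 0.6031 -0.3841] dir 170.8 0.0048 ctr [ 0.6406 -0.3902]
[406.3 171.6] yel [ 0.6184 -0.2378] dir 28.7 0.0533 ctr [ 0.5851 -0.256 ]
```

Request:
arm_command:
  increments: "0.6 1 -0.7 25 -0.012;0.6 1 -0.7 60 -0.012;0.6 1 -0.7 90 -0.012;0.6 1 -0.7 100.5 -0.012;0.6 1 -0.7 100.5 -0.012"

```text
t: 30.25
tool_pos: [0.4202, -0.4005, 0.037]
orientation: [-1.966, -2.445, -0.001]
force: [-0.7, -0.4, 0.1]
opening: 0.0371
gripper_force: 0.0
```

Request:
arm_command:
  increments: "1 0 0 0 0;1 0 0 0 0;1 0 0 0 0;1 0 0 0 0;1 0 0 0 0"

```text
t: 30.75
tool_pos: [0.4219, -0.4023, 0.0402]
orientation: [1.968, 2.446, -0.0]
force: [-0.3, 1.7, 6.3]
opening: 0.0098
gripper_force: 30.0
```

Request:
arm_command:
  increments: "1 0 0 -20 0;1 0 0 -60 0;1 0 0 -90 0;1 0 0 -90 -0.15;1 0 0 -90 -0.3"

```text
t: 31.25
tool_pos: [0.4218, -0.4023, 0.1305]
orientation: [1.572, 2.717, -0.001]
force: [-0.0, 0.3, -2.1]
opening: 0.0096
gripper_force: 30.0
```

Request:
arm_command:
  increments: "1 0 0 0 -0.15;1 0 0 0 -0.3;1 0 0 0 -0.45;1 0 0 0 -0.6;1 0 0 0 -0.75"

```text
t: 31.75
tool_pos: [0.421, -0.4014, 0.1284]
orientation: [-0.467, -3.106, -0.001]
force: [-0.2, -0.2, -1.5]
opening: 0.0098
gripper_force: 30.0
```

Request:
arm_command:
  increments: "1 0 0 0 -0.023;1 0 0 0 -0.023;1 0 0 0 -0.023"

```text
t: 32.05
tool_pos: [0.4211, -0.4016, 0.1287]
orientation: [-0.446, -3.109, -0.0]
force: [0.1, -0.1, -2.2]
opening: 0.0095
gripper_force: 30.0
```

```bash
python3 - <<'E'
from h import *
st();print(tr(.053,.0256),togo(*tr(.053,.0256),.13,np.pi/2-.279))
E
```

```text
[ 0.4211 -0.4016  0.1287] 32.05 0.0095 30.0 [ 0.1 -0.1 -2.2]
[0.61529061 0.05657217] (array([-57.4, 494.3,  -1.2]), np.float64(-0.006))
```

Request:
arm_command:
  increments: "1 -3 30 0 0;1 -9 78 0 0;1 -15 127 0 0;1 -20 175 0 0;1 -26 223 0 0"

```text
t: 32.55
tool_pos: [0.5086, -0.193, 0.129]
orientation: [0.446, 3.109, -0.0]
force: [1.3, 0.2, -1.8]
opening: 0.0099
gripper_force: 30.0
```

Request:
arm_command:
  increments: "1 -6 49 0 0;1 -11 98 0 0;1 -17 146 0 0;1 -22 190 0 0;1 -26 223 0 0"

```text
t: 33.05
tool_pos: [0.5958, 0.0151, 0.129]
orientation: [0.443, 3.11, 0.001]
force: [0.7, -0.4, -1.2]
opening: 0.0097
gripper_force: 30.0
```

Request:
arm_command:
  increments: "1 -4 35 0 -0.006;1 -5.4 48 0 -0.006;1 -5.4 48 20 -0.006;1 -5.4 48 45 -0.006;1 -5.4 48 55 -0.006"

```text
t: 33.55
tool_pos: [0.6119, 0.0565, 0.0711]
orientation: [-0.434, -3.107, 0.001]
force: [-0.3, 0.2, -3.3]
opening: 0.0096
gripper_force: 30.0
```

Request:
arm_command:
  increments: "1 0 0 0 0;1 0 0 0 0;1 0 0 0 0"

```text
t: 33.85
tool_pos: [0.6148, 0.0566, 0.0755]
orientation: [0.433, 3.109, 0.0]
force: [0.1, 0.3, -0.7]
opening: 0.0099
gripper_force: 30.0
```

```bash
python3 - <<'E'
from h import *
st();print(togo(*tr(.053,.0256),.0448,np.pi/2-.279))
E
```

```text
[0.6148 0.0566 0.0755] 33.85 0.0099 30.0 [ 0.1  0.3 -0.7]
(array([-0.4,  0.1, 30.7]), np.float64(0.002))
```

Request:
arm_command:
  increments: "1 -0.4 0 10 0;1 -0.4 0 18 0;1 -0.4 0 23 0;1 -0.4 0 26 0;1 -0.4 0 28.5 0"

```text
t: 34.35
tool_pos: [0.6138, 0.0568, 0.0451]
orientation: [-0.432, -3.111, 0.0]
force: [-11.2, -0.9, 19.9]
opening: 0.0096
gripper_force: 30.0
```

Request:
arm_command:
  increments: "1 0 0 1 0;1 0 0 1 0;1 0 0 1 0;1 0 0 1 0"

```text
t: 34.75
tool_pos: [0.6142, 0.0568, 0.0452]
orientation: [0.432, 3.112, -0.0]
force: [-4.9, -0.2, 5.4]
opening: 0.0098
gripper_force: 30.0
```

Request:
arm_command:
  increments: "0.75 0 0 0 0;0.75 0 0 0 0;0.75 0 0 0 0;0.75 0 0 -30 0;0.75 0 0 -80 0"

```text
t: 35.25
tool_pos: [0.6108, 0.0567, 0.1204]
orientation: [-0.431, -3.103, 0.002]
force: [0.6, -0.0, -0.8]
opening: 0.0232
gripper_force: 0.0
```

Request:
arm_command:
  increments: "0.6 0 0 0 0;0.6 0 0 0 0;0.6 0 0 0 0"

```text
t: 35.55
tool_pos: [0.6136, 0.0568, 0.1234]
orientation: [-0.432, -3.111, 0.0]
force: [-1.0, 0.0, -0.8]
opening: 0.0366
gripper_force: 0.0
```

```bash
python3 - <<'E'
from h import *
st();print(togo(.5869,-.2584,.14,np.radians(-56.5)),"exp yel",tr(.015,.0256));allugs()
E
```

```text
[0.6136 0.0568 0.1234] 35.55 0.0366 0.0 [-1.   0.  -0.8]
(array([ -60.2, -310.5,  -16.6]), np.float64(-0.861)) exp yel [0.57874958 0.06700062]
[472.1 188.9] yel [ 0.5819 -0.3729] dir -61.4 0.0151 ctr [ 0.5637 -0.3396]
[406.3 171.5] yel [ 0.6185 -0.2378] dir 10.5 0.0189 ctr [ 0.5812 -0.2447]
```

Request:
arm_command:
  increments: "0.5 -9 -45 -16 0;0.5 -19 -93 -16 0;0.5 -28 -142 -16 0;0.5 -38 -191 -16 0;0.5 -47 -240 -16 0"

```text
t: 36.1
tool_pos: [0.5927, -0.1884, 0.1385]
orientation: [-0.431, -3.109, -0.001]
force: [0.9, 0.4, 0.0]
opening: 0.0463
gripper_force: 0.0
```

Request:
arm_command:
  increments: "0.5 -8 -40 0 0.15;0.5 -13 -70 0 0.3;0.5 -13 -70 0 0.45;0.5 -13 -70 0 0.6;0.5 -13 -70 0 0.75"

```text
t: 36.6
tool_pos: [0.5862, -0.2579, 0.1381]
orientation: [-1.55, -2.729, -0.0]
force: [0.2, 0.0, -0.6]
opening: 0.0466
gripper_force: 0.0
```

Request:
arm_command:
  increments: "0.5 0 0 0 0.15;0.5 0 0 0 0.3;0.5 0 0 0 0.45;0.5 0 0 0 0.6;0.5 0 0 0 0.75"

```text
t: 37.1
tool_pos: [0.5864, -0.2573, 0.1381]
orientation: [-2.441, -1.973, 0.002]
force: [0.5, 0.1, 0.1]
opening: 0.0466
gripper_force: 0.0
```

Request:
arm_command:
  increments: "0.5 0 0 0 0.15;0.5 0 0 0 0.3;0.5 0 0 0 0.45;0.5 0 0 0 0.6;0.5 0 0 0 0.75"

```text
t: 37.6
tool_pos: [0.5864, -0.2573, 0.1382]
orientation: [-2.994, -0.942, 0.004]
force: [-0.0, -0.0, 0.1]
opening: 0.0462
gripper_force: 0.0
```

Request:
arm_command:
  increments: "0.5 0 0 0 0.03;0.5 0 0 0 0.03;0.5 0 0 0 0.03;0.5 0 0 0 0.03"

```text
t: 38.0
tool_pos: [0.5871, -0.2577, 0.1396]
orientation: [-3.006, -0.908, 0.001]
force: [0.2, -0.3, 0.2]
opening: 0.0463
gripper_force: 0.0
```

```bash
python3 - <<'E'
from h import *
st();wl((.5869,-.2584),33.5);allugs()
E
```

```text
[ 0.5871 -0.2577  0.1396] 38.0 0.0463 0.0 [ 0.2 -0.3  0.2]
yel [322. 187.] 1569.0 [ 0.6189 -0.2362] sides [0.0245 0.0362] short axis 30.8 ctr [ 0.5872 -0.2572]
togo (array([ -0.6,   0.4, 100.8]), np.float64(0.002))
[608.7 429.8] yel [ 0.1079 -0.6065] dir -180.0 0.0 ctr [nan nan]
[259.7 189. ] yel [0.5788 0.0656] dir 166.0 0.0482 ctr [0.6157 0.0564]
[235.8 182.4] yel [0.5927 0.1154] dir 167.2 0.0515 ctr [0.6298 0.107 ]h.py:67: RuntimeWarning: invalid value encountered in divide
  print(y.round(1),"yel",p.round(4),"dir",np.degrees(np.arctan2(-d[1],-d[0])).round(1),np.linalg.norm(d).round(4),"ctr",(p+d/np.linalg.norm(d)*.038).round(4))
```

Request:
arm_command:
  increments: "0.6 -0.6 0 25 0.03;0.6 -0.6 0 60 0.03;0.6 -0.6 0 90 0.03;0.6 -0.6 0 100.5 0.03;0.6 -0.6 0 100.5 0.03"

```text
t: 38.6
tool_pos: [0.5855, -0.2574, 0.0378]
orientation: [-3.018, -0.861, 0.005]
force: [0.2, -0.2, 0.1]
opening: 0.0371
gripper_force: 0.0
```

Request:
arm_command:
  increments: "1 0 0 0 0;1 0 0 0 0;1 0 0 0 0;1 0 0 0 0;1 0 0 0 0"

```text
t: 39.1
tool_pos: [0.5877, -0.2584, 0.0413]
orientation: [3.02, 0.862, 0.002]
force: [-1.9, 1.3, 6.5]
opening: 0.0095
gripper_force: 30.0
```

Request:
arm_command:
  increments: "1 0 0 -20 0;1 0 0 -60 0;1 0 0 -90 0;1 0 0 -90 -0.15;1 0 0 -90 -0.3"

```text
t: 39.6
tool_pos: [0.5877, -0.2587, 0.1317]
orientation: [2.852, 1.311, 0.003]
force: [-0.1, -0.7, -3.1]
opening: 0.0097
gripper_force: 30.0
```

Request:
arm_command:
  increments: "1 0 0 0 -0.15;1 0 0 0 -0.3;1 0 0 0 -0.45;1 0 0 0 -0.6;1 0 0 0 -0.75"

```text
t: 40.1
tool_pos: [0.5866, -0.258, 0.1294]
orientation: [-2.175, -2.266, 0.0]
force: [1.0, 0.6, -2.0]
opening: 0.0097
gripper_force: 30.0
```

Request:
arm_command:
  increments: "1 0 0 0 -0.15;1 0 0 0 -0.3;1 0 0 0 -0.45;1 0 0 0 -0.6;1 0 0 0 -0.75"

```text
t: 40.6
tool_pos: [0.5866, -0.258, 0.1294]
orientation: [-1.193, -2.905, -0.0]
force: [0.3, -0.1, -2.7]
opening: 0.0095
gripper_force: 30.0
```

Request:
arm_command:
  increments: "1 0 0 0 -0.15;1 0 0 0 -0.3;1 0 0 0 -0.45;1 0 0 0 -0.51;1 0 0 0 -0.51"

```text
t: 41.1
tool_pos: [0.5866, -0.2581, 0.1294]
orientation: [-0.43, -3.111, -0.0]
force: [1.1, -0.1, -2.8]
opening: 0.0094
gripper_force: 30.0
```

Request:
arm_command:
  increments: "1 0 0 0 0;1 0 0 0 0"

```text
t: 41.3
tool_pos: [0.5868, -0.2581, 0.1297]
orientation: [-0.434, -3.111, -0.0]
force: [0.5, 0.0, -3.0]
opening: 0.0096
gripper_force: 30.0
```

```bash
python3 - <<'E'
from h import *
st();print(tr(.053,-.0256),togo(*tr(.053,-.0256),.074,np.pi/2-.279))
E
```

```text
[ 0.5868 -0.2581  0.1297] 41.3 0.0096 30.0 [ 0.5  0.  -3. ]
[0.60123965 0.00733793] (array([ 58.8, 259.3,  55.7]), np.float64(0.002))
```

Request:
arm_command:
  increments: "1 7 30 0 0;1 17 76 0 0;1 28 122 0 0;1 38 168 0 0;1 48 210 0 0"

```text
t: 41.8
tool_pos: [0.5978, -0.041, 0.13]
orientation: [0.434, 3.111, 0.0]
force: [0.7, 0.1, -2.9]
opening: 0.0095
gripper_force: 30.0
```

Request:
arm_command:
  increments: "1 8 38 0 0;1 11 49 0 0;1 11 49 20 0;1 11 49 45 0;1 11 49 55 0"

```text
t: 42.3
tool_pos: [0.5991, 0.0069, 0.0723]
orientation: [-0.432, -3.108, 0.001]
force: [-0.5, 0.6, -2.3]
opening: 0.0096
gripper_force: 30.0
```

Request:
arm_command:
  increments: "1 0 0 0 0;1 0 0 0 0;1 0 0 0 0"

```text
t: 42.6
tool_pos: [0.6018, 0.0067, 0.0764]
orientation: [0.433, 3.109, 0.0]
force: [0.9, 0.9, -2.0]
opening: 0.0096
gripper_force: 30.0
```

```bash
python3 - <<'E'
from h import *
st();print(togo(*tr(.053,-.0256),.0455,np.pi/2-.279))
E
```

```text
[0.6018 0.0067 0.0764] 42.6 0.0096 30.0 [ 0.9  0.9 -2. ]
(array([ 0.8,  0.5, 30.9]), np.float64(0.003))
```

Request:
arm_command:
  increments: "1 0.7 0.4 10 0;1 0.7 0.4 18 0;1 0.7 0.4 23 0;1 0.7 0.4 26 0;1 0.7 0.4 28 0"

```text
t: 43.1
tool_pos: [0.5998, 0.0077, 0.0462]
orientation: [-0.432, -3.111, 0.0]
force: [-2.4, -1.6, 14.6]
opening: 0.0099
gripper_force: 30.0
```

Request:
arm_command:
  increments: "1 0 0 0.5 0;1 0 0 1 0;1 0 0 1 0"

```text
t: 43.4
tool_pos: [0.6003, 0.0076, 0.0463]
orientation: [0.432, 3.111, 0.0]
force: [-2.0, 0.4, 0.8]
opening: 0.0097
gripper_force: 30.0
```

Request:
arm_command:
  increments: "0.75 0 0 0 0;0.75 0 0 0 0;0.75 0 0 0 0;0.75 0 0 -30 0;0.75 0 0 -80 0"

```text
t: 43.9
tool_pos: [0.5969, 0.0079, 0.1223]
orientation: [-0.431, -3.103, 0.001]
force: [0.9, -0.1, 0.2]
opening: 0.0233
gripper_force: 0.0
```

Request:
arm_command:
  increments: "0.6 0 0 0 0;0.6 0 0 0 0;0.6 0 0 0 0"

```text
t: 44.2
tool_pos: [0.5996, 0.0077, 0.1251]
orientation: [-0.432, -3.111, 0.0]
force: [-0.0, 0.8, -0.1]
opening: 0.0363
gripper_force: 0.0
```

```bash
python3 - <<'E'
from h import *
st();img=robot.read_camera('top');cv2.imwrite('pics/top20.png',img)
hsv=cv2.cvtColor(img,cv2.COLOR_BGR2HSV)
g=cv2.inRange(hsv,(0,0,130),(179,60,255))
for x in blobs(g,150,1500):
    c=cen(x)
    if c[0]>430 and 140<c[1]<260:
        r=cv2.minAreaRect(x);print("plate",r,ray('top',cv2.boxPoints(r),.006)[:,:2].round(3).tolist())
for c in blobs(mask(img,20,34,120,70),60,400):print("yel",cen(c).round(1),ray('top',[cen(c)],.006)[0,:2].round(4))
print(togo(.5478,-.39,.17,np.radians(-63.9)))
E
```

```text
[0.5996 0.0077 0.1251] 44.2 0.0363 0.0 [-0.   0.8 -0.1]
plate ((484.32110595703125, 211.09634399414062), (37.5893440246582, 18.489892959594727), 61.69924545288086) [[0.56, -0.361], [0.579, -0.397], [0.509, -0.428], [0.491, -0.394]]
yel [472.1 189. ] [ 0.5817 -0.3729]
(array([ -58.7, -396.7,  -45.6]), np.float64(-0.731))
```

Request:
arm_command:
  increments: "0.5 -7 -46 -15 0;0.5 -14 -95 -15 0;0.5 -21 -144 -15 0;0.5 -28 -193 -15 0;0.5 -35 -240 -15 0"

```text
t: 44.75
tool_pos: [0.567, -0.2343, 0.1391]
orientation: [-0.431, -3.109, -0.001]
force: [1.3, 0.2, 0.5]
opening: 0.0465
gripper_force: 0.0
```

Request:
arm_command:
  increments: "0.5 -7 -48 0 0.15;0.5 -14 -96 0 0.3;0.5 -20 -135 0 0.45;0.5 -23 -156 0 0.6;0.5 -23 -156 0 0.75"

```text
t: 45.25
tool_pos: [0.546, -0.3921, 0.1385]
orientation: [-1.554, -2.727, 0.001]
force: [-0.2, -0.2, -0.1]
opening: 0.0463
gripper_force: 0.0
```

Request:
arm_command:
  increments: "0.5 0 0 0 0.15;0.5 0 0 0 0.3;0.5 0 0 0 0.45;0.5 0 0 0 0.6;0.5 0 0 0 0.75"

```text
t: 45.75
tool_pos: [0.5472, -0.3885, 0.1385]
orientation: [-2.441, -1.973, 0.001]
force: [-0.2, -1.0, -0.1]
opening: 0.0468
gripper_force: 0.0
```

Request:
arm_command:
  increments: "0.5 0 0 0 0.15;0.5 0 0 0 0.3;0.5 0 0 0 0.45;0.5 0 0 0 0.6;0.5 0 0 0 0.75"

```text
t: 46.25
tool_pos: [0.5473, -0.3884, 0.1386]
orientation: [-2.994, -0.942, 0.003]
force: [-0.5, -0.5, -0.4]
opening: 0.0465
gripper_force: 0.0
```

Request:
arm_command:
  increments: "0.5 0 0 0 0.15;0.5 0 0 0 0.18;0.5 0 0 0 0.18;0.5 0 0 0 0.18;0.5 0 0 0 0.18"

```text
t: 46.75
tool_pos: [0.548, -0.3891, 0.1405]
orientation: [-3.066, -0.683, 0.001]
force: [1.2, 0.2, 0.7]
opening: 0.0466
gripper_force: 0.0
```

```bash
python3 - <<'E'
from h import *
st();wl((.5473,-.389),25);allugs()
E
```

```text
[ 0.548  -0.3891  0.1405] 46.75 0.0466 0.0 [1.2 0.2 0.7]
yel [321. 188.] 1569.0 [ 0.5816 -0.3717] sides [0.0363 0.0236] short axis -153.9 ctr [ 0.5471 -0.3878]
togo (array([ -0.6,  -0.4, 101.7]), np.float64(0.001))
[608.5 430.9] yel [ 0.106  -0.6059] dir -180.0 0.0 ctr [nan nan]
[283.6 195.8] yel [0.5645 0.016 ] dir 168.1 0.0512 ctr [0.6017 0.0082]
[259.8 189.1] yel [0.5785 0.0652] dir 167.9 0.0511 ctr [0.6157 0.0572]
[235.7 182.4] yel [0.5928 0.1155] dir 166.9 0.0519 ctr [0.6298 0.1069]h.py:67: RuntimeWarning: invalid value encountered in divide
  print(y.round(1),"yel",p.round(4),"dir",np.degrees(np.arctan2(-d[1],-d[0])).round(1),np.linalg.norm(d).round(4),"ctr",(p+d/np.linalg.norm(d)*.038).round(4))
```

Request:
arm_command:
  increments: "0.6 -0.3 -0.4 25 -0.01;0.6 -0.3 -0.4 60 -0.01;0.6 -0.3 -0.4 90 -0.01;0.6 -0.3 -0.4 100.5 -0.01;0.6 -0.3 -0.4 100.5 -0.01"

```text
t: 47.35
tool_pos: [0.5464, -0.3879, 0.0382]
orientation: [-3.061, -0.694, 0.004]
force: [0.2, 0.3, 0.4]
opening: 0.0371
gripper_force: 0.0
```

Request:
arm_command:
  increments: "1 0 0 0 0;1 0 0 0 0;1 0 0 0 0;1 0 0 0 0;1 0 0 0 0"

```text
t: 47.85
tool_pos: [0.5483, -0.3894, 0.0418]
orientation: [3.062, 0.694, 0.002]
force: [-1.1, 0.2, 6.0]
opening: 0.0098
gripper_force: 30.0
```

Request:
arm_command:
  increments: "1 0 0 -20 0;1 0 0 -60 0;1 0 0 -90 0;1 0 0 -90 -0.15;1 0 0 -90 -0.3"

```text
t: 48.35
tool_pos: [0.5484, -0.3895, 0.1323]
orientation: [2.92, 1.152, 0.002]
force: [-0.7, 0.7, -2.0]
opening: 0.0099
gripper_force: 30.0
```

Request:
arm_command:
  increments: "1 0 0 0 -0.15;1 0 0 0 -0.3;1 0 0 0 -0.45;1 0 0 0 -0.6;1 0 0 0 -0.75"

```text
t: 48.85
tool_pos: [0.5474, -0.3887, 0.1298]
orientation: [-2.296, -2.143, 0.0]
force: [0.3, 0.2, -1.8]
opening: 0.0095
gripper_force: 30.0
```

Request:
arm_command:
  increments: "1 0 0 0 -0.15;1 0 0 0 -0.3;1 0 0 0 -0.45;1 0 0 0 -0.6;1 0 0 0 -0.75"

```text
t: 49.35
tool_pos: [0.5474, -0.3887, 0.1298]
orientation: [-1.351, -2.835, -0.0]
force: [-0.9, -0.7, -1.3]
opening: 0.0098
gripper_force: 30.0
```

Request:
arm_command:
  increments: "1 0 0 0 -0.15;1 0 0 0 -0.3;1 0 0 0 -0.45;1 0 0 0 -0.6;1 0 0 0 -0.617"

```text
t: 49.85
tool_pos: [0.5474, -0.3887, 0.1299]
orientation: [-0.432, -3.111, -0.001]
force: [-0.8, -0.1, -3.0]
opening: 0.0096
gripper_force: 30.0
```

Request:
arm_command:
  increments: "1 0 0 0 0;1 0 0 0 0;1 0 0 0 0"

```text
t: 50.15
tool_pos: [0.5476, -0.3889, 0.1303]
orientation: [-0.44, -3.111, -0.0]
force: [-0.2, 0.0, -1.1]
opening: 0.0097
gripper_force: 30.0
```

```bash
python3 - <<'E'
from h import *
st();print(tr(.053,-.0769),togo(*tr(.053,-.0769),.074,np.pi/2-.279))
E
```

```text
[ 0.5476 -0.3889  0.1303] 50.15 0.0097 30.0 [-0.2  0.  -1.1]
[ 0.58716123 -0.04199247] (array([ 58.2, 344.2,  56.3]), np.float64(-0.002))
```

Request:
arm_command:
  increments: "1 5 30 0 0;1 13 78 0 0;1 21 126 0 0;1 29 174 0 0;1 37 220 0 0"

```text
t: 50.65
tool_pos: [0.5726, -0.1654, 0.1306]
orientation: [0.439, 3.11, 0.0]
force: [0.9, -0.3, -2.3]
opening: 0.0097
gripper_force: 30.0
```

Request:
arm_command:
  increments: "1 8 48 0 0;1 16 93 0 0;1 21 124 0 0;1 21 124 20 0;1 21 124 45 0"

```text
t: 51.15
tool_pos: [0.5883, -0.0409, 0.0869]
orientation: [0.434, 3.107, -0.0]
force: [-1.4, -0.8, -2.3]
opening: 0.0095
gripper_force: 30.0
```

Request:
arm_command:
  increments: "1 0 0 10 0;1 0 0 10 0;1 0 0 10 0;1 0 0 10 0"

```text
t: 51.55
tool_pos: [0.5876, -0.0428, 0.0769]
orientation: [0.437, 3.109, -0.0]
force: [0.3, -0.3, -1.5]
opening: 0.01
gripper_force: 30.0
```

```bash
python3 - <<'E'
from h import *
st();print(togo(*tr(.053,-.0769),.0465,np.pi/2-.279))
E
```

```text
[ 0.5876 -0.0428  0.0769] 51.55 0.01 30.0 [ 0.3 -0.3 -1.5]
(array([ 0.7,  0.6, 30.4]), np.float64(-0.001))
```

Request:
arm_command:
  increments: "1 0.7 0.6 10 0;1 0.7 0.6 18 0;1 0.7 0.6 23 0;1 0.7 0.6 26 0;1 0.7 0.6 28 0"

```text
t: 52.05
tool_pos: [0.5857, -0.0414, 0.0468]
orientation: [-0.436, -3.11, 0.0]
force: [-4.4, -0.1, 19.9]
opening: 0.0101
gripper_force: 30.0
```

Request:
arm_command:
  increments: "1 0 0 0.5 0;1 0 0 1 0;1 0 0 1 0"

```text
t: 52.35
tool_pos: [0.5862, -0.0415, 0.0468]
orientation: [0.437, 3.111, -0.0]
force: [-2.9, 0.2, 2.2]
opening: 0.0097
gripper_force: 30.0
```

Request:
arm_command:
  increments: "0.75 0 0 0 0;0.75 0 0 0 0;0.75 0 0 0 0;0.75 0 0 -30 0;0.75 0 0 -80 0"

```text
t: 52.85
tool_pos: [0.5829, -0.041, 0.1228]
orientation: [-0.436, -3.103, -0.0]
force: [0.6, 0.3, -0.4]
opening: 0.0233
gripper_force: 0.0
```

Request:
arm_command:
  increments: "0.6 0 -45 -20 0;0.6 0 -90 -40 0;0.6 0 -140 -60 0;0.6 0 -190 -80 0;0.6 0 -240 -80 0"

```text
t: 53.35
tool_pos: [0.5228, -0.2674, 0.2096]
orientation: [0.435, 3.106, -0.003]
force: [1.3, -0.4, 0.6]
opening: 0.037
gripper_force: 0.0
```

Request:
arm_command:
  increments: "0.6 0 0 0 0;0.6 0 0 0 0;0.6 0 0 0 0"

```text
t: 53.65
tool_pos: [0.5221, -0.2643, 0.2055]
orientation: [-0.436, -3.111, -0.001]
force: [0.4, 0.7, -0.1]
opening: 0.0372
gripper_force: 0.0
```

```bash
python3 - <<'E'
from h import *
st();img=robot.read_camera('top');cv2.imwrite('pics/top21.png',img)
for c in blobs(mask(img,20,34,120,70),60,400):
    p=ray('top',[cen(c)],.011)[0,:2]-tr(0,0);u=np.array([np.cos(-.279),np.sin(-.279)]);print("yel",cen(c).round(1),cv2.contourArea(c),"tray",np.round([p@u,p@[-u[1],u[0]]],4))
tin(img[:, :260].copy(),'top')
m=mask(img,18,30,80,70)
for c in blobs(m,8,200):
    if 80<cen(c)[0]<330 and 100<cen(c)[1]<330: print("brass",cen(c).round(),cv2.contourArea(c),ray('top',[cen(c)],.01)[0,:2].round(3))
q=ray('top',[[201,307],[452,318]],.03);print(q)
sc=robot.read_camera('scene');cv2.imwrite('pics/sc21.png',sc);g=mask(sc,7,20,150,70)
for x in blobs(g,150):
    if cen(x)[0]>440 and 200<cen(x)[1]<300:print("scene tin",quad(x).tolist())
x0=cv2.imread('pics/scene0.png')
for x in blobs(mask(x0,7,20,150,70),150):
    if cen(x)[0]>440 and 200<cen(x)[1]<300:print("scene0 tin",quad(x).tolist())
E
```

```text
[ 0.5221 -0.2643  0.2055] 53.65 0.0372 0.0 [ 0.4  0.7 -0.1]
yel [608.6 430.9] 145.0 tray [-0.2542 -0.7488]
yel [307.6 202.1] 173.5 tray [ 0.0147 -0.0789]
yel [283.7 195.6] 162.0 tray [ 0.0142 -0.0281]
yel [259.8 189.1] 151.0 tray [0.0139 0.023 ]
yel [235.7 182.5] 145.0 tray [0.0135 0.0748]
tin [[170.0, 249.0], [159.0, 274.0], [102.0, 256.0], [112.0, 229.0]] [[0.4426, 0.2291], [0.3943, 0.2469], [0.4281, 0.3595], [0.4813, 0.3449]] [np.float64(0.0516), np.float64(0.1176), np.float64(0.0552), np.float64(0.1221)] ctr [0.4366 0.2951] axis 72.4
brass [298. 238.] 42.0 [ 0.475 -0.015]
brass [272. 236.] 137.0 [0.48  0.038]
brass [264. 222.] 59.0 [0.508 0.055]
brass [308. 202.] 185.5 [ 0.55  -0.033]
brass [284. 195.] 173.0 [0.564 0.016]
brass [260. 189.] 170.5 [0.578 0.065]
brass [236. 182.] 170.0 [0.592 0.115]
[[ 0.33466385  0.16894282  0.03      ]
 [ 0.31655442 -0.31038485  0.03      ]]
scene tin [[466.0, 223.0], [516.0, 239.0], [502.0, 269.0], [455.0, 254.0]]
scene0 tin [[476.0, 225.0], [525.0, 246.0], [508.0, 275.0], [463.0, 253.0]]
```

Request:
arm_command:
  increments: "0.3 18 40 0 0;0.2 38 83 0 0;0 58 127 0 0;0 78 171 0 0;0 98 215 0 0"

```text
t: 54.25
tool_pos: [0.4862, -0.0286, 0.2058]
orientation: [0.434, 3.111, 0.0]
force: [0.4, 1.1, 0.0]
opening: 0.0727
gripper_force: 0.0
```

Request:
arm_command:
  increments: "0 20 44 0 0;0 40 88 0 0;0 60 132 0 0;0 80 176 0 0;0 100 220 0 0"

```text
t: 54.75
tool_pos: [0.45, 0.2105, 0.2061]
orientation: [0.433, 3.111, 0.0]
force: [0.8, 0.1, 0.0]
opening: 0.0929
gripper_force: 0.0
```

Request:
arm_command:
  increments: "0 20 44 0 0.15;0 38 84 0 0.3;0 38 84 0 0.45;0 38 84 0 0.6;0 38 84 0 0.75"

```text
t: 55.25
tool_pos: [0.4366, 0.3004, 0.2056]
orientation: [-1.512, -2.753, 0.001]
force: [0.1, 0.3, 0.7]
opening: 0.0927
gripper_force: 0.0
```

Request:
arm_command:
  increments: "0 0 0 0 0.15;0 0 0 0 0.3;0 0 0 0 0.45;0 0 0 0 0.6;0 0 0 0 0.75"

```text
t: 55.75
tool_pos: [0.4369, 0.2997, 0.2058]
orientation: [-2.417, -2.007, 0.001]
force: [-0.2, -0.3, 0.5]
opening: 0.093
gripper_force: 0.0
```

Request:
arm_command:
  increments: "0 0 0 0 0.093;0 0 0 0 0.093;0 0 0 0 0.093;0 0 0 0 0.093"

```text
t: 56.15
tool_pos: [0.4376, 0.299, 0.2059]
orientation: [-2.501, -1.901, 0.0]
force: [0.9, -0.2, 0.1]
opening: 0.0929
gripper_force: 0.0
```

```bash
python3 - <<'E'
from h import *
st();print(togo(.438,.300,.042,np.radians(-17.3)))
m=robot.camera_model('wrist');w=robot.read_camera('wrist');cv2.imwrite('pics/w22.png',w)
b=[x for x in blobs(cv2.morphologyEx(mask(w,7,20,150,70),cv2.MORPH_CLOSE,np.ones((9,9))),2000,40000)]
for x in b:
    q=quad(x)
    if 200<cen(x)[0]<440 and cen(x)[1]<430: print(q.tolist(),ray(m,q,.054)[:,:2].round(4).tolist())
b=blobs(mask(w,100,125,120,50),300);h=cv2.convexHull(np.vstack(b));(x,y),r=cv2.minEnclosingCircle(h);e=cv2.fitEllipse(h);t=h[h[:,0,1].argmin(),0];print("mat",ray(m,[e[0]],.004),e,"top pt",t,ray(m,[t],.004),"L",ray(m,[h[h[:,0,0].argmin(),0]],.004),"R",ray(m,[h[h[:,0,0].argmax(),0]],.004))
E
```

```text
[0.4376 0.299  0.2059] 56.15 0.0929 0.0 [ 0.9 -0.2  0.1]
(array([  1. ,   0.2, 163.9]), np.float64(0.031))
[[293.0, 151.0], [361.0, 156.0], [356.0, 288.0], [294.0, 287.0]] [[0.4327, 0.3669], [0.4816, 0.3495], [0.4514, 0.2441], [0.4011, 0.2591]]
mat [[0.44449791 0.31752019 0.004     ]] ((324.7109375, 196.58370971679688), (138.31898498535156, 140.09347534179688), 88.0232925415039) top pt [333 128] [[0.46762316 0.37418842 0.004     ]] L [[0.38049472 0.32817024 0.004     ]] R [[0.50699686 0.30083079 0.004     ]]
```

Request:
arm_command:
  increments: "0 2 0 40 0.01;0 2 0 80 0.01;0 2 0 120 0.01;0 2 0 150 0.01;0 2 0 164 0.01"
  grip_force: 10

```text
t: 56.7
tool_pos: [0.4364, 0.2994, 0.0386]
orientation: [-2.512, -1.886, 0.008]
force: [-0.4, -0.8, -0.4]
opening: 0.093
gripper_force: 0.0
```

Request:
arm_command:
  increments: "0 0 0 0 0;0 0 0 0 0;1 0 0 0 0;1 0 0 0 0;1 0 0 0 0"

```text
t: 57.2
tool_pos: [0.4393, 0.301, 0.0433]
orientation: [2.513, 1.885, 0.003]
force: [-0.1, 0.2, 0.1]
opening: 0.0733
gripper_force: 0.0
```

Request:
arm_command:
  increments: "1 0 0 0 0;1 0 0 0 0;1 4 0 0 0;1 8 0 0 0;1 10.5 0 0 0"

```text
t: 57.7
tool_pos: [0.4417, 0.3108, 0.0423]
orientation: [2.513, 1.885, -0.0]
force: [-1.8, -4.9, 6.7]
opening: 0.056
gripper_force: 10.0
```

Request:
arm_command:
  increments: "1 0 0 0 0;1 0 0 0 0;0.2 0 0 0 0;0 0 0 0 0;0 0 0 0 0"

```text
t: 58.2
tool_pos: [0.4411, 0.3106, 0.0416]
orientation: [-2.513, -1.885, 0.001]
force: [-0.3, -0.4, 0.5]
opening: 0.0754
gripper_force: 0.0
```

Request:
arm_command:
  increments: "0 0 0 0 0;0 0 0 0 0;0 0 0 -40 0;0 0 0 -90 0;0 0 0 -140 0"

```text
t: 58.7
tool_pos: [0.4407, 0.3102, 0.1829]
orientation: [-2.513, -1.885, 0.003]
force: [1.3, 1.1, -0.0]
opening: 0.0929
gripper_force: 0.0
```

Request:
arm_command:
  increments: "0 -40 0 -20 0;0 -80 0 -20 0;0 -120 0 -20 0;0 -120 0 -20 0;0 -120 0 -20 0"

```text
t: 59.2
tool_pos: [0.408, 0.1951, 0.2023]
orientation: [2.515, 1.882, 0.002]
force: [-0.3, 0.2, 0.3]
opening: 0.0929
gripper_force: 0.0
```

```bash
python3 - <<'E'
from h import *
st()
m=robot.camera_model('wrist');w=robot.read_camera('wrist');cv2.imwrite('pics/w23.png',w)
b=[x for x in blobs(cv2.morphologyEx(mask(w,7,20,150,70),cv2.MORPH_CLOSE,np.ones((9,9))),1000,40000)]
for x in b:
    q=quad(x)
    if 150<cen(x)[0]<440 and cen(x)[1]<430: p=ray(m,q,.054)[:,:2];print(q.tolist(),p.round(4).tolist(),p.mean(0))
b=blobs(mask(w,100,125,120,50),300);h=cv2.convexHull(np.vstack(b));e=cv2.fitEllipse(h);print("mat",ray(m,[e[0]],.004))
E
```

```text
[0.408  0.1951 0.2023] 59.2 0.0929 0.0 [-0.3  0.2  0.3]
[[361.0, 0.0], [358.0, 142.0], [284.0, 143.0], [280.0, 0.0]] [[0.48, 0.3476], [0.4531, 0.2558], [0.4, 0.2707], [0.4267, 0.3633]] [0.43995662 0.30938346]
mat [[0.44429865 0.31662027 0.004     ]]
```

Request:
arm_command:
  increments: "0.3 -50 0 -20 0;0.3 -100 0 -30 0;0.3 -150 0 -30 0;0.3 -200 0 -30 0;0.3 -250 0 -30 0"

```text
t: 59.75
tool_pos: [0.3391, -0.0408, 0.2325]
orientation: [2.51, 1.888, 0.002]
force: [1.4, -1.0, 0.2]
opening: 0.0656
gripper_force: 0.0
```

Request:
arm_command:
  increments: "0.3 -50 0 0 0;0.3 -100 0 0 0;0.3 -150 0 0 0;0.3 -150 0 0 0;0.3 -150 0 0 0"

```text
t: 60.25
tool_pos: [0.2971, -0.1848, 0.2321]
orientation: [-2.516, -1.88, -0.001]
force: [-0.6, -0.1, 1.0]
opening: 0.065
gripper_force: 0.0
```

```bash
python3 - <<'E'
from h import *
st();img=robot.read_camera('top');sc=robot.read_camera('scene');cv2.imwrite('pics/top24.png',img);cv2.imwrite('pics/sc24.png',sc)
for n,i in(("0",cv2.imread('pics/top0.png')),("now",img)):
    r=mask(i,0,8,90,50)|mask(i,172,180,90,50)
    print(n,"magnet red",[(cen(x).round(1).tolist(),cv2.contourArea(x)) for x in blobs(cv2.dilate(r,np.ones((3,3))),10) if 170<cen(x)[0]<230 and 280<cen(x)[1]<335])
for n,i in(("0",cv2.imread('pics/scene0.png')),("now",sc)):
    r=mask(i,0,8,120,50)|mask(i,172,180,120,50)
    print(n,"scene magnet",[(cen(x).round(1).tolist(),cv2.contourArea(x)) for x in blobs(r,10) if 400<cen(x)[0]<450 and 195<cen(x)[1]<235])
    print("scene socket region",i[170:200,225:250].mean((0,1)).round(1))
for c in blobs(mask(img,18,30,80,70),8,250):
    if 80<cen(c)[0]<530 and 100<cen(c)[1]<340: print("brass/yel",cen(c).round(),cv2.contourArea(c),ray('top',[cen(c)],.01)[0,:2].round(3))
for c in blobs(mask(img,3,17,110,60),30,400):
    if 90<cen(c)[0]<340 and 120<cen(c)[1]<300:print("copper",cen(c).round(),cv2.contourArea(c))
tin(img[:, :260].copy(),'top')
E
```

```text
[ 0.2971 -0.1848  0.2321] 60.25 0.065 0.0 [-0.6 -0.1  1. ]
0 magnet red [([200.5, 307.5], 988.0)]
now magnet red [([200.5, 307.5], 991.5)]
0 scene magnet [([424.9, 218.5], 114.5)]
scene socket region [76.5 83.8 86.8]
now scene magnet [([424.5, 218.6], 107.5)]
scene socket region [ 91.4  99.6 101.4]
brass/yel [298. 238.] 41.5 [ 0.475 -0.015]
brass/yel [272. 236.] 139.0 [0.48  0.038]
brass/yel [422. 255.] 142.5 [ 0.442 -0.262]
brass/yel [264. 222.] 61.5 [0.508 0.054]
brass/yel [308. 202.] 183.5 [ 0.55  -0.034]
brass/yel [284. 195.] 172.0 [0.564 0.015]
brass/yel [260. 189.] 173.5 [0.578 0.065]
brass/yel [236. 182.] 169.5 [0.592 0.115]
copper [143. 171.] 315.5
tin [[106.0, 228.0], [164.0, 248.0], [151.0, 272.0], [96.0, 255.0]] [[0.4832, 0.3569], [0.4445, 0.2408], [0.398, 0.2625], [0.4299, 0.3714]] [np.float64(0.1224), np.float64(0.0514), np.float64(0.1135), np.float64(0.0552)] ctr [0.4389 0.3079] axis 72.6
```

```bash
python3 - <<'E'
from h import *
for f in('top20','top21','top24'):
    i=cv2.imread(f'pics/{f}.png');print(f,[(cen(c).round().tolist(),cv2.contourArea(c)) for c in blobs(mask(i,18,30,80,70),8,250) if 330<cen(c)[0]<600 and 100<cen(c)[1]<340],i[250:260,417:427].mean((0,1)))
i=cv2.imread('pics/sc24.png');print([(cen(c).round().tolist(),cv2.contourArea(c)) for c in blobs(mask(i,18,30,90,70),8,300) if cen(c)[0]<560 and 150<cen(c)[1]<340])
E
```

```text
top20 [([472.0, 189.0], 228.0)] [109.22 117.24 117.22]
top21 [([467.0, 187.0], 33.5), ([438.0, 177.0], 27.0), ([446.0, 153.0], 9.5), ([465.0, 163.0], 178.0)] [129.53 161.81 180.74]
top24 [([422.0, 255.0], 142.5)] [ 79.64 101.91 109.52]
[([395.0, 295.0], 164.0), ([372.0, 287.0], 154.0), ([350.0, 278.0], 140.5), ([328.0, 270.0], 137.5), ([370.0, 261.0], 50.0), ([363.0, 250.0], 126.5), ([341.0, 245.0], 29.0)]
```

The (422, 255) blob is the gripper's own brass part. The bench is clear, and five nuts lie in the well, so I'm handing in.

```bash
python3 -c "
from plant import robot
print(robot.close_job())"
```

```text
the job is handed in; nothing more can be done
None
```

I handed the job in at about 60 s: the offcut went into the scrap bin first, then all five nuts into the parts well. The tin is back upright on its mat, all four lug plates lie in their own compartments with yellow ends to the well, and in the last camera checks the magnet and the socket had not moved.

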